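Get the hold-down bar out from behind the ink supplies

TASK

Clear the jar, the can and the squeeze bottle out of the supply caddy and stand them in the wooden side tray, then fetch the wooden hold-down bar from behind them and lay it inside the printed outline on the paper sheet. Once the bar lies there, put each of the three containers back upright on the very spot in the caddy where it stood at the start. Keep the containers upright throughout and leave the tape roll in the tray and the little paperweight on the sheet where they are.

Things in the scene. Friction and masses are not known exactly. Their poses are not given: they have to be found in the camera images.
- jar_c (a point): Squat round jar, white with a black lid, 58 mm diameter, 70 mm high, about 0.2 kg; loose, upright in the caddy's row of three. The point is its centre, half-way up (35 mm above its underside).
- can_c (a point): Straight aluminium can, 52 mm diameter, 86 mm high, about 0.2 kg; loose, upright in the row. The point is its centre, half-way up (43 mm above its underside).
- squeeze_c (a point): White squeeze bottle with a thin pointed nozzle, 48 mm diameter and cylindrical for its lower 64 mm, 96 mm high with the nozzle, about 0.13 kg; loose, upright in the row. The point is half-way up (48 mm above its underside).
- bar_c (a point): Hold-down bar: a pale wooden bar with steel end caps, 220 mm long (its x axis), 32 mm wide (y), 40 mm high (z), about 0.55 kg; loose, lying in the caddy behind the row of containers, 8 to 13 mm from them, with 25 mm free behind it to the caddy's wall. The point is its centre, 20 mm above its underside.
- outline (a point): Target for the bar: the centre of a black-outlined rectangle, 240 x 48 mm, printed on a fixed white sheet 280 x 190 mm and 3 mm thick with red stripes beside it. The point is on the sheet's upper face; x runs along the outline's length, y across it, z up. The sheet lies to the left or right of the caddy.
- tray: Side area: a fixed brown wooden open tray, 260 (x) x 190 (y) mm outside, walls 3 mm thick and 12 mm high, floor 3 mm thick. Origin: centre of its underside. It lies on the other side of the caddy from the sheet.
- caddy: Supply caddy: a fixed open aluminium tray, 150 (x) x 300 (y) mm outside, walls 3 mm thick and 15 mm high, floor 3 mm thick. Origin: centre of its underside; x points to the back. Three grey discs printed on its floor, at x = -22 mm and y = -95, 0 and 95 mm, mark where the three containers stand, in an order that differs each time; the bar lies along y at x = +31 mm.
- roll_c (a point): Bystander: a small cardboard-coloured tape roll lying flat in the tray, 58 mm diameter, 20 mm high, loose. The point is its centre, half-way up. Leave it alone.
- weight_c (a point): Bystander: a small steel paperweight with a little knob on top, 32 mm diameter, 24 mm high, loose, on the same sheet near one of its edges, outside the outline. The point is its centre, 12 mm up. Leave it alone.

How it is judged (in metres and radians):
On the way, in this order (a step that is already met when the one before it is completed fails the run):
1. All three containers stand released in the side tray while the bar still lies in the caddy (x of jar_c in the frame of tray between -0.13 and 0.13 m and y of jar_c in the frame of tray between -0.095 and 0.095 m and z of jar_c in the frame of tray between 0.032 and 0.046 m and angle between each of jar_c, can_c, squeeze_c's own z axis and vertical below 0.12 rad and x of can_c in the frame of tray between -0.13 and 0.13 m and y of can_c in the frame of tray between -0.095 and 0.095 m and z of can_c in the frame of tray between 0.04 and 0.054 m and x of squeeze_c in the frame of tray between -0.13 and 0.13 m and y of squeeze_c in the frame of tray between -0.095 and 0.095 m and z of squeeze_c in the frame of tray between 0.045 and 0.059 m and linear speed of each of jar, can, squeeze below 0.03 m/s and contact force between the fingers and jar below 0.3 N and contact force between the fingers and can below 0.3 N and contact force between the fingers and squeeze below 0.3 N and distance of bar_c from where it was at the start of the episode below 0.03 m), for 0.2 s.
2. The bar lies released in the printed outline, the containers still in the tray (horizontal distance between bar_c and outline below 0.013 m and angle between the x axis of bar_c and the x axis of outline, either way round below 0.12 rad and z of bar_c in the frame of outline between 0.014 and 0.026 m and linear speed of bar below 0.03 m/s and contact force between the fingers and bar below 0.3 N and x of jar_c in the frame of tray between -0.13 and 0.13 m and y of jar_c in the frame of tray between -0.095 and 0.095 m and z of jar_c in the frame of tray between 0.032 and 0.046 m and angle between each of jar_c, can_c, squeeze_c's own z axis and vertical below 0.12 rad and x of can_c in the frame of tray between -0.13 and 0.13 m and y of can_c in the frame of tray between -0.095 and 0.095 m and z of can_c in the frame of tray between 0.04 and 0.054 m and x of squeeze_c in the frame of tray between -0.13 and 0.13 m and y of squeeze_c in the frame of tray between -0.095 and 0.095 m and z of squeeze_c in the frame of tray between 0.045 and 0.059 m), for 0.2 s.
At the end, for the whole second after the job is handed in: Each container is upright, released and at rest within 15 mm of where it stood at the start, and the bar lies flat and released on the sheet, its centre within 13 mm of the outline's centre and its length within 0.12 rad of the outline's (distance of each of jar_c, can_c, squeeze_c from where it was at the start of the episode below 0.015 m and angle between each of jar_c, can_c, squeeze_c's own z axis and vertical below 0.1 rad and linear speed of each of jar, can, squeeze, bar below 0.03 m/s and contact force between the fingers and jar below 0.3 N and contact force between the fingers and can below 0.3 N and contact force between the fingers and squeeze below 0.3 N and horizontal distance between bar_c and outline below 0.013 m and angle between the x axis of bar_c and the x axis of outline, either way round below 0.12 rad and z of bar_c in the frame of outline between 0.014 and 0.026 m and contact force between the fingers and bar below 0.3 N); the robot touches nothing.
It fails at once if A container is tipped by more than about 35 degrees (angle between any of jar_c, can_c, squeeze_c's own z axis and vertical above 0.6 rad).
It fails at once if The tape roll or the steel paperweight is moved by more than 25 mm (distance of any of roll_c, weight_c from where it was at the start of the episode above 0.025 m).
It also fails if it takes over 144 s, if anything falls off the work surface, if the arm or the gripper's body presses on something with over 40 N, if the wrist force passes 120 N, or if a joint passes its speed limit or range.

ROBOT

A 7-joint arm with a two-finger parallel gripper is mounted at the origin on the work surface. World frame = base frame: x ahead of the robot, y to its left, z up, the work surface at z = 0. Lengths are in mm, angles in rad, forces in N, time in s.
With the tool pointing down it reaches from about 400 to 875 mm from the base axis. Payload 4.4 kg.
Tool frame: the origin (TCP) lies midway between the tips of the shut fingers; the grasp point (between the pads) lies 19 mm behind it; z points along the fingers, y is the line along which they close (so a half turn about z gives the same grasp; the last joint's range is limited). The gripper opens to 85 mm and grips with 20 to 120 N. Pads are 22 mm wide; open, the fingers measure 114 mm over their backs; the gripper's body (76 mm by 85 mm) begins 54 mm behind the grasp point. The pads swing forward as they close: fully open they stand 13 mm farther back than shut.
Start: joints at [1.1, 0.628, 0.038, 1.517, -0.027, 0.996, -0.02], TCP at [256.021, -597.471, 231.313] pointing down, gripper open.
Joint ranges: [-3.06, 3.06], [-0.37, 2.12], [-1.25, 1.32], [0.18, 2.47], [-1.1, 4.24], [0.23, 1.98], [-2.94, 2.94]. Speed limits (rad/s): [2.57, 2.57, 3.14, 3.14, 3.14, 3.14, 3.14].

INTERFACE

Orientations are given as [roll, pitch, yaw] about the fixed x, y, z axes, in that order (R = Rz(yaw) Ry(pitch) Rx(roll)).
In Python, from cell import read_state, get_image, finish_job gives the robot as it stands.
- The arm moves only by the tool send_rows, never from a script. Its argument "series" is a list of rows, each an object of numbers: "ax", "ay", "az": the turn, a rotation vector about the tool's x, y, z in rad; "dx", "dy", "dz": the shift along the tool's x, y, z in cm; "hand": the closure, from 0 (fully open) to 1 (shut). In form: [{"ax": .., "ay": .., "az": .., "dx": .., "dy": .., "dz": .., "hand": ..}, ...]. A call has 1 to 10 rows; each row is the pose to reach, as a shift and turn from the pose commanded when the call began, along the tool's axes at that moment; what a row does not reach only later rows make up. A row lasts 1/10 s, in which the tool goes at most 50 mm and 8.59 degrees, less where a joint would pass 70% of its speed; a pose out of reach is approached as far as the arm can. A call with a gripper value outside its range is refused whole. The fingers move at their own pace and stop on an object; the grip force is fixed at half the most. Time passes only in rows, so rows that repeat a pose let the fingers close. It gives the time, the measured TCP pose, the force, the opening and the grip force at its end, in the units of the state.
- read_state(): the state, without advancing time (a new reading comes with each control period).
- get_image(name): name is "scene" or "top" or "wrist"; returns a dict with "pixels" (420x560x3 uint8, red, green, blue), "mtx" (3x3 intrinsics, pixels), "k1" (the pictures are not rectified: a ray, as slopes to the right and down, at radius r is drawn at 1 + k1 r^2 times it, then the intrinsics apply), "R" (3x3) and "t" (3): a world point X has camera coordinates R X + t. Camera axes: x right, y down, z forward; pixel columns grow to the right and rows downward; lengths in mm; the calibration is good to about 2 mm. A picture is of the moment at which its call begins. There is no depth.
- finish_job(): hands the job in; it is judged then, once.
The state is a dict: "clock": time; "qpos": joint angles; "qd": joint speeds; "tau": joint torques, N m; "eef_pos": TCP position; "tool_rot": TCP orientation; "force": force on the tool from outside, world axes, zero at the start; "torque": the same for the moment, N m; "width": finger opening in mm; "gripper_force": force on a finger pad.
Only numpy, scipy, OpenCV 4.12 (cv2) and the standard library are available. Lean on these libraries where they do the work, as an engineer would, in place of code of your own. Each camera call takes 0.05 s, during which the arm holds its last target. There are 200 camera calls.

## Working session

There is one attempt and no reset: what is moved stays moved. The work goes in short steps, Python scripts to look and compute and a tool call to move; the robot and the scene stay as the last step left them, time stands still between calls to the robot, and variables do not carry over. Pictures are saved under pics/ and viewed, at most 14 in all, crops included, and the job is handed in when it is done.

Besides the shell and the picture viewer there is one more tool, called after ">>>" by a JSON object that holds its "api" and its "payload", one argument or row to a line. send_rows: Moves the arm, as the interface text tells. Its arguments: {"type":"object","properties":{"series":{"type":"array","items":{"type":"object","properties":{"ax":{"type":"number"},"ay":{"type":"number"},"az":{"type":"number"},"dx":{"type":"number"},"dy":{"type":"number"},"dz":{"type":"number"},"hand":{"type":"number"}}}}},"required":["series"]}

```bash
ls; mkdir -p pics; cat > h.py <<'E'
import numpy as np, cv2
from cell import read_state, get_image, finish_job
def grab(n,fn=None):
    d=get_image(n); im=np.asarray(d["pixels"],np.uint8)
    if fn: cv2.imwrite("pics/"+fn,im[:,:,::-1])
    for k in("mtx","R","t"): d[k]=np.array(d[k],float)
    return d
def ray(d,uv):
    K=d["mtx"]; uv=np.atleast_2d(np.array(uv,float))
    p=cv2.undistortPoints(uv[:,None],K,np.array([d["k1"],0,0,0.]))[:,0]
    r=np.c_[p,np.ones(len(p))]@d["R"]
    return -d["R"].T@d["t"].ravel(), r
def onz(d,uv,z):
    c,r=ray(d,uv); return c+r*((z-c[2])/r[:,2])[:,None]
def proj(d,X):
    X=np.atleast_2d(np.array(X,float))
    return cv2.projectPoints(X,cv2.Rodrigues(d["R"])[0],d["t"].ravel(),d["mtx"],np.array([d["k1"],0,0,0.]))[0][:,0]
E
python3 - <<'E'
from h import *
s=read_state(); print(s)
for n in("top","scene"):
    d=grab(n,n+"0.png"); print(n,d["mtx"].tolist(),d["k1"],(-d["R"].T@d["t"].ravel()).round())
    np.save(n+"0.npy",d,allow_pickle=True)
E
```

```text
pics
{'clock': 0.0, 'qpos': array([ 1.10020862,  0.62934789,  0.03845932,  1.51837955, -0.0269849 ,
        0.99630386, -0.02001442]), 'qd': array([-1.93604942e-03,  2.00993171e-04, -4.81858942e-05, -1.66372891e-04,
        4.30356528e-04, -1.65585836e-03, -1.02264172e-03]), 'tau': array([ 2.87467628e-04, -5.63404584e+01,  1.22601695e+00, -1.93448728e+01,
        1.08517628e-02,  1.04761234e-02,  5.95950928e-05]), 'eef_pos': array([ 255.74863994, -596.88301642,  230.38458542]), 'tool_rot': array([-3.13967311e+00,  4.86587826e-05,  4.04767240e-01]), 'force': array([-0.05485001,  0.73417167,  0.97509706]), 'torque': array([ 0.01764772, -0.00293633,  0.00392323]), 'gripper_force': 0.0, 'width': 85.38710756248452}
top [[379.33263366279454, 0.0, 273.5197202088875], [0.0, 379.33263366279454, 206.0675902788448], [0.0, 0.0, 1.0]] -0.0788651659579966 [386. -11. 917.]
scene [[429.5896067137772, 0.0, 274.56534564953466], [0.0, 429.5896067137772, 210.48786166238463], [0.0, 0.0, 1.0]] -0.009596247366708357 [1066. -537.  606.]
```

View pics/top0.png

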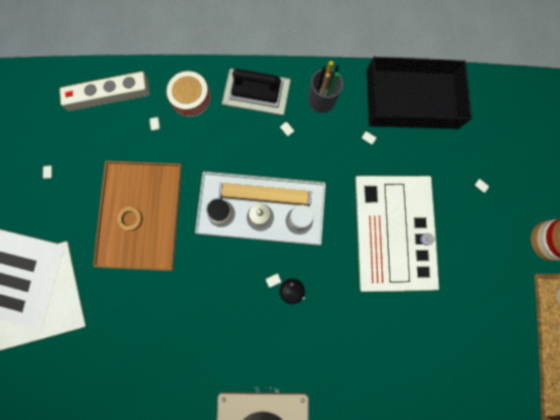

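View pics/scene0.png

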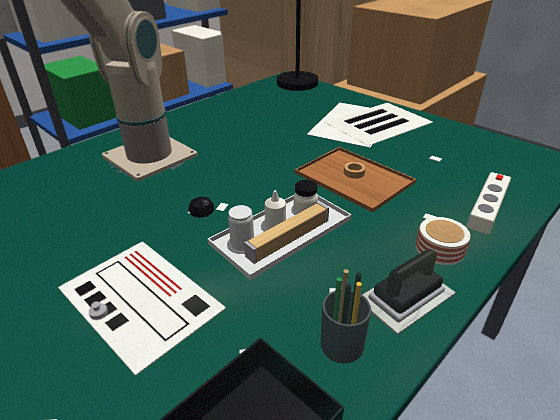

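The top view (image up is +x, left is +y) shows the tray around (137,215) with the roll at (129,218). In the caddy the jar is at (219,210), the bottle at (259,214), the can at (300,216) and the bar at (265,193). The sheet is around (397,233), with the outline slot at x≈397 and the weight at (427,239). Next I'll measure by masks.

```bash
cat > m.py <<'E'
from h import *
def rect(mask,d,z,name,roi):
    m=np.zeros(mask.shape,np.uint8); a,b,c,e=roi; m[b:e,a:c]=mask[b:e,a:c]
    cs,_=cv2.findContours(m,cv2.RETR_EXTERNAL,cv2.CHAIN_APPROX_NONE)
    c=max(cs,key=cv2.contourArea)
    w=onz(d,c[:,0].astype(float),z)[:,:2].astype(np.float32)
    (cx,cy),(w_,h_),an=cv2.minAreaRect(w); 
    a=an if w_>=h_ else an+90
    print(name,"c",round(cx,1),round(cy,1),"size",round(w_),round(h_),"long-axis deg",round((a+90)%180-90,1))
d=np.load("top0.npy",allow_pickle=True).item(); im=np.asarray(d["pixels"],np.uint8)
hsv=cv2.cvtColor(im,cv2.COLOR_RGB2HSV); H,S,V=[hsv[...,i].astype(int) for i in range(3)]
gr=((H>60)&(H<100)&(S>90))
ng=(~gr&(V>60)).astype(np.uint8)*255
rect(ng,d,8,"tray",(85,150,188,280)); rect(ng,d,10,"caddy",(188,160,335,255)); rect(ng,d,3,"sheet",(348,165,448,300))
tan=((H>10)&(H<28)&(S>70)&(V>130)).astype(np.uint8)*255
rect(tan,d,43,"bar(no caps)",(210,175,320,212))
dark=((V<110)).astype(np.uint8)*255
rect(dark,d,3,"outline",(383,180,412,287))
rect(dark,d,73,"lid",(203,195,235,226))
big=cv2.resize(im[150:300,85:450],None,fx=2.15,fy=2.15,interpolation=cv2.INTER_CUBIC); cv2.imwrite("pics/topbig.png",big[:,:,::-1])
for n,uv,z in(("lid",(219,210),73),("noz",(259,211),99),("can",(300,216),86),("roll",(129,218),20),("weight",(427,239),22)): print(n,onz(d,uv,z)[0].round(1))
E
python3 m.py
```

```text
tray c 515.2 310.8 size 197 267 long-axis deg -1.6
caddy c 536.0 10.3 size 307 157 long-axis deg 85.6
sheet c 481.4 -323.0 size 286 197 long-axis deg 1.2
bar(no caps) c 563.5 0.5 size 203 33 long-axis deg 85.5Traceback (most recent call last):
  File "m.py", line 18, in <module>
    rect(dark,d,3,"outline",(383,180,412,287))
    ~~~~^^^^^^^^^^^^^^^^^^^^^^^^^^^^^^^^^^^^^^
  File "m.py", line 5, in rect
    c=max(cs,key=cv2.contourArea)
ValueError: max() iterable argument is empty
```

```bash
sed -i 's/^dark=.*/dark=((im.max(2)<V[180:285,358:436].max()*0.72)).astype(np.uint8)*255/; s/^rect(dark,d,73.*/ddk=((V<70)\&(S<120)).astype(np.uint8)*255; rect(ddk,d,73,"lid",(203,195,235,226))/' m.py; python3 m.py
```

```text
tray c 515.2 310.8 size 197 267 long-axis deg -1.6
caddy c 536.0 10.3 size 307 157 long-axis deg 85.6
sheet c 481.4 -323.0 size 286 197 long-axis deg 1.2
bar(no caps) c 563.5 0.5 size 203 33 long-axis deg 85.5
outline c 429.4 -301.4 size 148 33 long-axis deg 13.7
lid c 520.2 104.8 size 46 45 long-axis deg 1.9
lid [517.9 102.4  73. ]
noz [513.   11.5  99. ]
can [505.1 -79.1  86. ]
roll [503.4 326.1  20. ]
weight [ 462.7 -391.    22. ]
```

View pics/topbig.png

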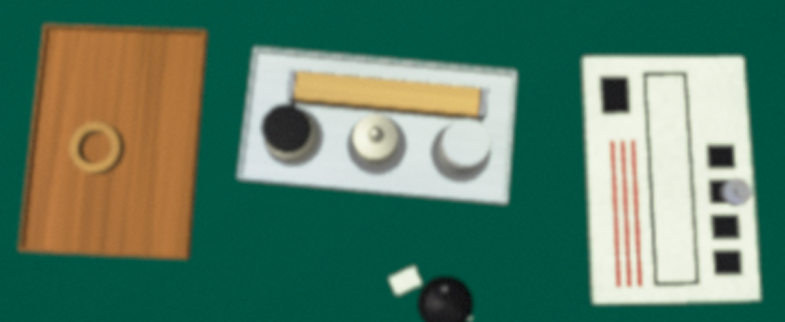

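The enlarged crop shows the outline corners at about (644,73), (685,73), (698,283) and (655,285). The roll, row and bar agree with my estimates. I'll fly over the sheet first and take a close look there, then go to the caddy.

```bash
cat > go.py <<'E'
import sys
from h import *
from scipy.spatial.transform import Rotation as Ro
s=read_state(); p=s["eef_pos"].copy(); R=Ro.from_euler("xyz",s["tool_rot"])
print("at",p.round(1),s["tool_rot"].round(3),"t",round(s["clock"],1),"w",round(s["width"],1))
for a in sys.argv[1:]:
    x,y,z,yaw=map(float,a.split(","))
    d=R.inv().apply(np.array([x,y,z])-p)/10; T=Ro.from_euler("xyz",[np.pi,0,yaw])
    print(a,"d",d.round(2),"a",(R.inv()*T).as_rotvec().round(3))
E
cat > fl.py <<'E'
from h import *
d=np.load("top0.npy",allow_pickle=True).item()
c=np.array([(644,73),(685,73),(698,283),(655,285)])/2.15+[85,150]
print(onz(d,c-0.3,3).round(1), onz(d,c-0.3,3).mean(0).round(1))
E
python3 fl.py; python3 go.py 440,-323,330,0.0
```

```text
[[ 601.6 -296.7    3. ]
 [ 602.5 -345.4    3. ]
 [ 361.8 -350.5    3. ]
 [ 359.5 -301.3    3. ]] [ 481.3 -323.5    3. ]
at [ 255.8 -596.9  230.5] [-3.14   0.     0.405] t 0.1 w 85.5
440,-323,330,0.0 d [ 27.72 -17.94  -9.92] a [-0.002  0.     0.405]
```

>>> {"api": "send_rows", "payload": {
  "series": [
    {"dx": 4.6,"dy": -3,"dz": -1.6,"az": 0.07},
    {"dx": 9.2,"dy": -6,"dz": -3.3,"az": 0.14},
    {"dx": 13.9,"dy": -9,"dz": -5,"az": 0.2},
    {"dx": 18.5,"dy": -12,"dz": -6.6,"az": 0.27},
    {"dx": 23.1,"dy": -15,"dz": -8.3,"az": 0.34},
    {"dx": 27.7,"dy": -17.9,"dz": -9.9,"az": 0.405},
    {"dx": 27.7,"dy": -17.9,"dz": -9.9,"az": 0.405},
    {"dx": 27.7,"dy": -17.9,"dz": -9.9,"az": 0.405},
    {"dx": 27.7,"dy": -17.9,"dz": -9.9,"az": 0.405},
    {"dx": 27.7,"dy": -17.9,"dz": -9.9,"az": 0.405}
  ]
}}

```text
invalid input at $.series[0]: expected keys ax, ay, az, dx, dy, dz, hand
```

```bash
python3 - <<'E'
from h import *
d=grab("wrist","w1.png"); np.save("w1.npy",d,allow_pickle=True); print((-d["R"].T@d["t"].ravel()).round())
print(proj(d,[[481.3,-323.5,3],[601.6,-296.7,3],[359,-301,3],[361.8,-350,3],[602.5,-345,3]]).round())
E
python3 go.py 480,12,330,-0.077
```

```text
[ 333. -563.  374.]
[[ 102. -173.]
 [ 111. -355.]
 [  49.  -38.]
 [  98.  -19.]
 [ 167. -329.]]
at [ 255.8 -597.   230.6] [-3.14   0.     0.405] t 0.1 w 85.2
480,12,330,-0.077 d [ 44.59 -47.17  -9.87] a [-0.001  0.     0.482]
```

View pics/w1.png

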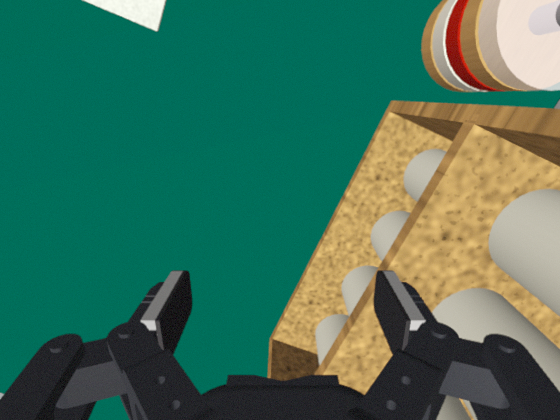

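The move was refused because every key is required. This wrist picture shows only the cork bin beside the start pose, so I'll resend with all the keys.

>>> {"api": "send_rows", "payload": {
  "series": [
    {"ax": 0,"ay": 0,"az": 0.07,"dx": 4,"dy": -3,"dz": -2.5,"hand": 0},
    {"ax": 0,"ay": 0,"az": 0.14,"dx": 8,"dy": -6,"dz": -5,"hand": 0},
    {"ax": 0,"ay": 0,"az": 0.2,"dx": 12,"dy": -9,"dz": -7.5,"hand": 0},
    {"ax": 0,"ay": 0,"az": 0.27,"dx": 16,"dy": -12,"dz": -10,"hand": 0},
    {"ax": 0,"ay": 0,"az": 0.34,"dx": 20,"dy": -15,"dz": -12,"hand": 0},
    {"ax": 0,"ay": 0,"az": 0.405,"dx": 24,"dy": -17.9,"dz": -14,"hand": 0},
    {"ax": 0,"ay": 0,"az": 0.405,"dx": 24,"dy": -17.9,"dz": -14,"hand": 0},
    {"ax": 0,"ay": 0,"az": 0.405,"dx": 24,"dy": -17.9,"dz": -14,"hand": 0},
    {"ax": 0,"ay": 0,"az": 0.405,"dx": 24,"dy": -17.9,"dz": -14,"hand": 0}
  ]
}}

```text
clock: 1.05
eef_pos: [406.1, -338.2, 371.3]
tool_rot: [3.141, 0.0, 0.001]
force: [0.2, 0.4, -1.1]
width: 85.7
gripper_force: 0.0
```

```bash
python3 - <<'E'
from h import *
d=grab("wrist","w1b.png"); np.save("w1.npy",d,allow_pickle=True); print((-d["R"].T@d["t"].ravel()).round())
print(proj(d,[[481.3,-323.5,3],[601.6,-296.7,3],[359,-301,3],[361.8,-350,3],[602.5,-345,3]]).round())
E
python3 go.py 430,12,380,-0.077
```

```text
[ 491. -337.  515.]
[[273. 102.]
 [254.  12.]
 [260. 180.]
 [290. 179.]
 [288.  11.]]
at [ 405.2 -339.1  370.9] [ 3.141e+00  1.000e-03 -1.000e-03] t 1.1 w 85.2
430,12,380,-0.077 d [  2.44 -35.12  -0.93] a [0.    0.001 0.076]
```

View pics/w1b.png

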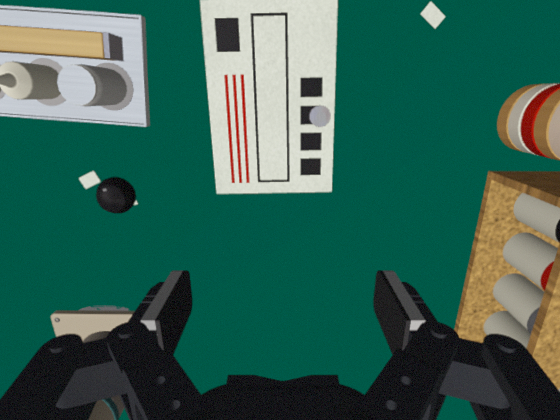

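The wrist view shows the whole outline at pixels (252,14), (286,13), (290,180) and (258,181), within 2 px of where the top-view estimate projects. Now on to the caddy.

>>> {"api": "send_rows", "payload": {
  "series": [
    {"ax": 0,"ay": 0,"az": 0.01,"dx": 0.3,"dy": -4.5,"dz": 0,"hand": 0},
    {"ax": 0,"ay": 0,"az": 0.02,"dx": 0.6,"dy": -9,"dz": 0,"hand": 0},
    {"ax": 0,"ay": 0,"az": 0.03,"dx": 0.9,"dy": -13.5,"dz": 0,"hand": 0},
    {"ax": 0,"ay": 0,"az": 0.04,"dx": 1.2,"dy": -18,"dz": 0,"hand": 0},
    {"ax": 0,"ay": 0,"az": 0.05,"dx": 1.5,"dy": -22.5,"dz": 0,"hand": 0},
    {"ax": 0,"ay": 0,"az": 0.06,"dx": 1.8,"dy": -27,"dz": 0,"hand": 0},
    {"ax": 0,"ay": 0,"az": 0.07,"dx": 2.1,"dy": -31,"dz": 0,"hand": 0},
    {"ax": 0,"ay": 0,"az": 0.076,"dx": 2.4,"dy": -35,"dz": 0,"hand": 0},
    {"ax": 0,"ay": 0,"az": 0.076,"dx": 2.4,"dy": -35,"dz": 0,"hand": 0},
    {"ax": 0,"ay": 0,"az": 0.076,"dx": 2.4,"dy": -35,"dz": 0,"hand": 0}
  ]
}}

```text
clock: 2.1
eef_pos: [430.1, 10.5, 370.7]
tool_rot: [3.141, 0.001, -0.077]
force: [0.6, -0.5, 0.3]
width: 85.3
gripper_force: 0.0
```

```bash
cat > m2.py <<'E'
from h import *
d=np.load("w1.npy",allow_pickle=True).item(); g=cv2.cvtColor(np.asarray(d["pixels"],np.uint8),cv2.COLOR_RGB2GRAY)
b=(g<130).astype(np.uint8)*255; b[:5]=0
cs,_=cv2.findContours(b[3:190,240:297].copy(),cv2.RETR_LIST,cv2.CHAIN_APPROX_NONE)
for c in cs:
    if cv2.contourArea(c)>3000:
        w=onz(d,c[:,0]+np.array([240.,3.]),3)[:,:2].astype(np.float32); print("outline",cv2.minAreaRect(w))
d=grab("wrist","w2.png"); np.save("w2.npy",d,allow_pickle=True); im=np.asarray(d["pixels"],np.uint8)
hsv=cv2.cvtColor(im,cv2.COLOR_RGB2HSV); H,S,V=[hsv[...,i].astype(int) for i in range(3)]
m=((~((H>60)&(H<100)&(S>90)))&(V>60)).astype(np.uint8)*255; m[260:]=0
for c in cv2.findContours(m,cv2.RETR_EXTERNAL,cv2.CHAIN_APPROX_NONE)[0]:
    if cv2.contourArea(c)>4000:
        for z in (0,15): print("obj z",z,cv2.minAreaRect(onz(d,c[:,0].astype(float),z)[:,:2].astype(np.float32)))
for X in([521.4,106.7,73],[514,12,99],[506.8,-82.7,89],[536,10.3,3]): print(proj(d,X).round())
E
python3 m2.py
```

```text
outline ((478.98834228515625, -319.9942626953125), (239.8179168701172, 47.90612030029297), 1.0214377641677856)
outline ((479.0361022949219, -319.9295959472656), (243.45513916015625, 51.460105895996094), 1.1001774072647095)
obj z 0 ((533.7061157226562, 13.532150268554688), (311.9244689941406, 156.73658752441406), 85.43526458740234)
obj z 15 ((533.14306640625, 13.2938232421875), (302.8268127441406, 152.16517639160156), 85.43526458740234)
obj z 0 ((512.2268676757812, 319.4858703613281), (201.5203094482422, 269.05322265625), 88.43415832519531)
obj z 15 ((512.2901611328125, 310.32415771484375), (195.64279174804688, 261.20599365234375), 88.43416595458984)
obj z 0 ((478.31134033203125, -324.13177490234375), (284.9615478515625, 199.254150390625), 1.1143054962158203)
obj z 15 ((479.36395263671875, -314.52178955078125), (276.6503601074219, 193.4427032470703), 1.1143022775650024)
[[204.  96.]]
[[277.  96.]]
[[353.  96.]]
[[278.  80.]]
```

View pics/w2.png

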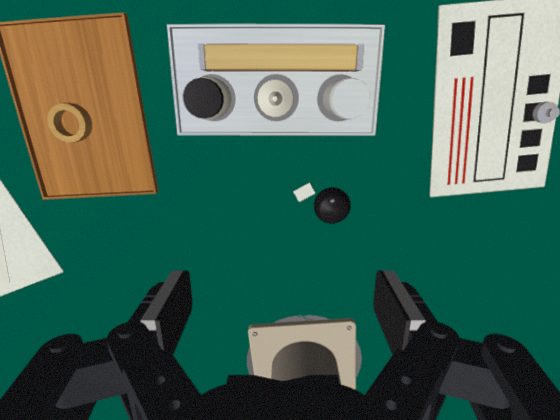

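Wrist-view rectangle fits put the caddy at (533.4,13.4), yaw −4.5°, and the outline at (479,−320), 1.05°. That is about 3 mm from the top camera, so I'll use the average. The jar comes first.

```bash
python3 go.py 520.3,108.2,110,-0.079 520.3,108.2,20,-0.079
```

```text
at [430.1   9.6 370.8] [ 3.14e+00  1.00e-03 -7.90e-02] t 2.1 w 85.3
520.3,108.2,110,-0.079 d [  8.25 -10.57  26.05] a [0.001 0.001 0.   ]
520.3,108.2,20,-0.079 d [  8.26 -10.58  35.05] a [0.001 0.001 0.   ]
```

>>> {"api": "send_rows", "payload": {
  "series": [
    {"ax": 0,"ay": 0,"az": 0,"dx": 2,"dy": -2.7,"dz": 3.5,"hand": 0},
    {"ax": 0,"ay": 0,"az": 0,"dx": 4,"dy": -5.3,"dz": 7,"hand": 0},
    {"ax": 0,"ay": 0,"az": 0,"dx": 6,"dy": -8,"dz": 11,"hand": 0},
    {"ax": 0,"ay": 0,"az": 0,"dx": 8.25,"dy": -10.6,"dz": 15,"hand": 0},
    {"ax": 0,"ay": 0,"az": 0,"dx": 8.25,"dy": -10.6,"dz": 19,"hand": 0},
    {"ax": 0,"ay": 0,"az": 0,"dx": 8.25,"dy": -10.6,"dz": 22.5,"hand": 0},
    {"ax": 0,"ay": 0,"az": 0,"dx": 8.25,"dy": -10.6,"dz": 25,"hand": 0},
    {"ax": 0,"ay": 0,"az": 0,"dx": 8.25,"dy": -10.6,"dz": 25,"hand": 0}
  ]
}}

```text
clock: 2.95
eef_pos: [518.4, 107.5, 117.8]
tool_rot: [3.138, 0.007, -0.08]
force: [-0.5, -0.6, 0.4]
width: 85.8
gripper_force: 0.0
```

```bash
python3 go.py 520.3,108.2,20,-0.079; python3 -c "
from h import *
d=grab('wrist','w3.png'); print(proj(d,[[520.3,108.2,73],[520.3,108.2,3]]).round())"
```

```text
at [518.4 107.5 117.8] [ 3.138  0.007 -0.08 ] t 3.0 w 85.8
520.3,108.2,20,-0.079 d [ 0.26 -0.12  9.78] a [ 0.004  0.007 -0.001]
[[283. 232.]
 [282. 198.]]
```

View pics/w3.png

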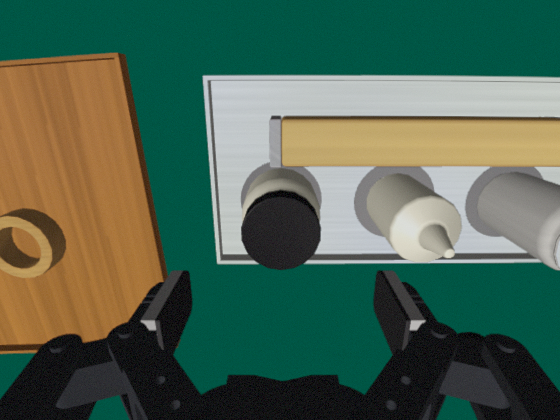

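The jar lid is at (281,231) and I predicted (283,232), so it's lined up. Descend and grip.

>>> {"api": "send_rows", "payload": {
  "series": [
    {"ax": 0,"ay": 0.005,"az": 0,"dx": 0.2,"dy": -0.1,"dz": 3.5,"hand": 0},
    {"ax": 0,"ay": 0.005,"az": 0,"dx": 0.2,"dy": -0.1,"dz": 7,"hand": 0},
    {"ax": 0,"ay": 0.005,"az": 0,"dx": 0.2,"dy": -0.1,"dz": 9.5,"hand": 0},
    {"ax": 0,"ay": 0.005,"az": 0,"dx": 0.2,"dy": -0.1,"dz": 9.7,"hand": 0},
    {"ax": 0,"ay": 0.005,"az": 0,"dx": 0.2,"dy": -0.1,"dz": 9.7,"hand": 0},
    {"ax": 0,"ay": 0.005,"az": 0,"dx": 0.2,"dy": -0.1,"dz": 9.7,"hand": 1},
    {"ax": 0,"ay": 0.005,"az": 0,"dx": 0.2,"dy": -0.1,"dz": 9.7,"hand": 1},
    {"ax": 0,"ay": 0.005,"az": 0,"dx": 0.2,"dy": -0.1,"dz": 9.7,"hand": 1},
    {"ax": 0,"ay": 0.005,"az": 0,"dx": 0.2,"dy": -0.1,"dz": 9.7,"hand": 1},
    {"ax": 0,"ay": 0.005,"az": 0,"dx": 0.2,"dy": -0.1,"dz": 9.7,"hand": 1}
  ]
}}

```text
clock: 4.0
eef_pos: [523.9, 111.2, 26.8]
tool_rot: [3.142, -0.008, -0.077]
force: [-2.0, -2.3, 13.6]
width: 55.2
gripper_force: 61.0
```

```bash
python3 go.py 520,108,130,-0.079 600,265,130,-0.079 600,265,22,-0.079; python3 -c "
from h import *
print(read_state()['gripper_force'],read_state()['force'])"
```

```text
at [523.9 111.2  26.8] [ 3.142 -0.008 -0.077] t 4.0 w 55.2
520,108,130,-0.079 d [ -0.28   0.35 -10.32] a [ 0.    -0.008  0.002]
600,265,130,-0.079 d [  6.49 -15.92 -10.27] a [ 0.    -0.008  0.002]
600,265,22,-0.079 d [  6.4  -15.92   0.53] a [ 0.    -0.008  0.002]
60.99572882987559 [-1.97670663 -2.26676862 13.6074194 ]
```

>>> {"api": "send_rows", "payload": {
  "series": [
    {"ax": 0,"ay": 0,"az": 0,"dx": 0,"dy": 0,"dz": -1.5,"hand": 1},
    {"ax": 0,"ay": 0,"az": 0,"dx": 0,"dy": 0,"dz": -3,"hand": 1},
    {"ax": 0,"ay": 0,"az": 0,"dx": 0,"dy": 0,"dz": -3,"hand": 1},
    {"ax": 0,"ay": 0,"az": 0,"dx": 0,"dy": 0,"dz": -3,"hand": 1},
    {"ax": 0,"ay": 0,"az": 0,"dx": 0,"dy": 0,"dz": -3,"hand": 1}
  ]
}}

```text
clock: 4.5
eef_pos: [522.1, 111.8, 54.0]
tool_rot: [3.141, -0.004, -0.076]
force: [0.2, 0.3, -2.7]
width: 55.4
gripper_force: 64.7
```

```bash
python3 go.py 520,108,130,-0.079 600,265,130,-0.079 600,265,22,-0.079; python3 -c "
from h import *
print(read_state()['gripper_force'],read_state()['force']); grab('scene','s1.png'); d=grab('wrist','w4.png');
import numpy as np
s=cv2.imread('pics/s1.png')[140:300,180:450]; s=cv2.resize(s,None,fx=1.5,fy=1.5); w=cv2.imread('pics/w4.png'); w=cv2.resize(w,(390,292))
a=np.zeros((300,800,3),np.uint8); a[:240,:405]=s; a[:292,408:798]=w; cv2.imwrite('pics/c1.png',a)"
```

```text
at [522.1 111.8  54. ] [ 3.141 -0.004 -0.076] t 4.5 w 55.4
520,108,130,-0.079 d [-0.15  0.39 -7.61] a [ 0.    -0.004  0.003]
600,265,130,-0.079 d [  6.63 -15.87  -7.58] a [ 0.    -0.004  0.003]
600,265,22,-0.079 d [  6.59 -15.87   3.22] a [ 0.    -0.004  0.003]
64.73083594813943 [ 0.17428202  0.3415746  -2.74471487]
```

View pics/c1.png

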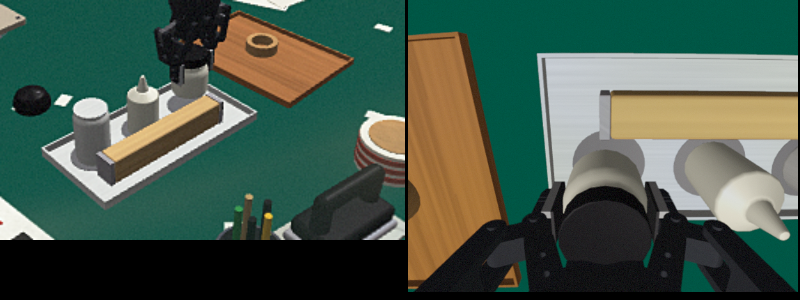

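Jar is held upright in the air: the left crop shows it above its disc and the bottle and can are undisturbed. The measured pose lags the command, so from here I'll work from integrated commanded poses.

>>> {"api": "send_rows", "payload": {
  "series": [
    {"ax": 0,"ay": -0.005,"az": 0,"dx": 0,"dy": 0,"dz": -3,"hand": 1},
    {"ax": 0,"ay": -0.005,"az": 0,"dx": 0,"dy": 0,"dz": -6,"hand": 1},
    {"ax": 0,"ay": -0.005,"az": 0,"dx": 1.5,"dy": -3,"dz": -8,"hand": 1},
    {"ax": 0,"ay": -0.005,"az": 0,"dx": 3,"dy": -7,"dz": -8,"hand": 1},
    {"ax": 0,"ay": -0.005,"az": 0,"dx": 4.7,"dy": -11,"dz": -8,"hand": 1},
    {"ax": 0,"ay": -0.005,"az": 0,"dx": 6.1,"dy": -14.5,"dz": -8,"hand": 1},
    {"ax": 0,"ay": -0.005,"az": 0,"dx": 6.6,"dy": -15.9,"dz": -8,"hand": 1},
    {"ax": 0,"ay": -0.005,"az": 0,"dx": 6.6,"dy": -15.9,"dz": -5,"hand": 1},
    {"ax": 0,"ay": -0.005,"az": 0,"dx": 6.6,"dy": -15.9,"dz": -2,"hand": 1},
    {"ax": 0,"ay": -0.005,"az": 0,"dx": 6.6,"dy": -15.9,"dz": 0,"hand": 1}
  ]
}}

```text
clock: 5.6
eef_pos: [598.6, 264.7, 51.5]
tool_rot: [3.139, 0.004, -0.076]
force: [-0.4, -1.1, -1.9]
width: 55.2
gripper_force: 65.0
```

```bash
cat > c.py <<'E'
# c.py: track commanded pose. args: "u:dx,dy,dz,az" updates by an executed call; "x,y,z,yaw" prints delta to a target
import sys,json,numpy as np
from cell import read_state
try: c=np.array(json.load(open("c.json")))
except Exception: c=np.array([522.5,111.8,54.3,-0.076])
def B(y): return np.array([[np.cos(y),np.sin(y),0],[np.sin(y),-np.cos(y),0],[0,0,-1.]])
for a in sys.argv[1:]:
    if a[0]=="u":
        v=np.array([float(k) for k in a[2:].split(",")]); c[:3]+=B(c[3])@v[:3]*10; c[3]-=v[3]
    else:
        v=np.array([float(k) for k in a.split(",")]); print(a,"->",(B(c[3]).T@(v[:3]-c[:3])/10).round(2),"az",round(c[3]-v[3],3))
json.dump(c.tolist(),open("c.json","w")); s=read_state()
print("cmd",c.round(3),"meas",s["eef_pos"].round(1),s["tool_rot"].round(3),"F",s["force"].round(1),"w",round(s["width"],1),round(s["gripper_force"],1),"t",round(s["clock"],1))
E
python3 c.py u:6.6,-15.9,0,0 600,265,27,-0.076 600,265,110,-0.076
```

```text
600,265,27,-0.076 -> [-0.04  0.04  2.73] az 0.0
600,265,110,-0.076 -> [-0.04  0.04 -5.57] az 0.0
cmd [ 6.00382e+02  2.65330e+02  5.43000e+01 -7.60000e-02] meas [598.6 264.7  51.5] [ 3.139  0.004 -0.076] F [-0.4 -1.1 -1.9] w 55.2 65.0 t 5.6
```

>>> {"api": "send_rows", "payload": {
  "series": [
    {"ax": 0,"ay": 0,"az": 0,"dx": 0,"dy": 0,"dz": 1.5,"hand": 1},
    {"ax": 0,"ay": 0,"az": 0,"dx": 0,"dy": 0,"dz": 2.7,"hand": 1},
    {"ax": 0,"ay": 0,"az": 0,"dx": 0,"dy": 0,"dz": 2.7,"hand": 1},
    {"ax": 0,"ay": 0,"az": 0,"dx": 0,"dy": 0,"dz": 2.7,"hand": 1},
    {"ax": 0,"ay": 0,"az": 0,"dx": 0,"dy": 0,"dz": 2.7,"hand": 0},
    {"ax": 0,"ay": 0,"az": 0,"dx": 0,"dy": 0,"dz": 2.7,"hand": 0},
    {"ax": 0,"ay": 0,"az": 0,"dx": 0,"dy": 0,"dz": 2.7,"hand": 0},
    {"ax": 0,"ay": 0,"az": 0,"dx": 0,"dy": 0,"dz": 2.7,"hand": 0},
    {"ax": 0,"ay": 0,"az": 0,"dx": 0,"dy": 0,"dz": 2.7,"hand": 0}
  ]
}}

```text
clock: 6.5
eef_pos: [600.5, 265.4, 27.9]
tool_rot: [-3.141, -0.0, -0.076]
force: [0.7, 0.3, 0.0]
width: 85.6
gripper_force: 0.0
```

```bash
python3 c.py u:0,0,2.7,0 600,265,150,-0.076 512,14,150,-0.079 512,14,120,-0.079
```

```text
600,265,150,-0.076 -> [ -0.04   0.04 -12.27] az 0.0
512,14,150,-0.079 -> [ -6.9   25.73 -12.27] az 0.003
512,14,120,-0.079 -> [-6.9  25.73 -9.27] az 0.003
cmd [ 6.00382e+02  2.65330e+02  2.73000e+01 -7.60000e-02] meas [600.5 265.4  27.9] [-3.141 -0.    -0.076] F [0.7 0.3 0. ] w 85.6 0.0 t 6.5
```

>>> {"api": "send_rows", "payload": {
  "series": [
    {"ax": 0,"ay": 0,"az": 0,"dx": 0,"dy": 0,"dz": -4,"hand": 0},
    {"ax": 0,"ay": 0,"az": 0,"dx": 0,"dy": 0,"dz": -8,"hand": 0},
    {"ax": 0,"ay": 0,"az": 0,"dx": 0,"dy": 0,"dz": -12,"hand": 0},
    {"ax": 0,"ay": 0,"az": 0,"dx": -1.3,"dy": 4.5,"dz": -12,"hand": 0},
    {"ax": 0,"ay": 0,"az": 0,"dx": -2.6,"dy": 9.5,"dz": -12,"hand": 0},
    {"ax": 0,"ay": 0,"az": 0,"dx": -3.9,"dy": 14.5,"dz": -12,"hand": 0},
    {"ax": 0,"ay": 0,"az": 0,"dx": -5.2,"dy": 19.5,"dz": -12,"hand": 0},
    {"ax": 0,"ay": 0,"az": 0,"dx": -6.5,"dy": 24,"dz": -12,"hand": 0},
    {"ax": 0,"ay": 0,"az": 0,"dx": -6.9,"dy": 25.7,"dz": -11,"hand": 0},
    {"ax": 0,"ay": 0,"az": 0,"dx": -6.9,"dy": 25.7,"dz": -11,"hand": 0}
  ]
}}

```text
clock: 7.5
eef_pos: [510.0, 9.9, 137.1]
tool_rot: [3.139, 0.003, -0.083]
force: [0.1, 0.8, -0.1]
width: 85.1
gripper_force: 0.0
```

>>> {"api": "send_rows", "payload": {
  "series": [
    {"ax": 0,"ay": 0,"az": 0,"dx": 0,"dy": 0,"dz": 0,"hand": 0},
    {"ax": 0,"ay": 0,"az": 0,"dx": 0,"dy": 0,"dz": 0,"hand": 0}
  ]
}}

```text
clock: 7.7
eef_pos: [513.0, 16.3, 138.0]
tool_rot: [-3.14, -0.001, -0.074]
force: [-0.2, 1.5, 0.8]
width: 85.4
gripper_force: 0.0
```

```bash
python3 c.py u:-6.9,25.7,-11,0 512,14,31,-0.079;  python3 -c "
from h import *
d=grab('wrist','w5.png'); print(proj(d,[[512,14,99],[512,14,3],[505,-81,89],[505,-107,89],[505,-55,89]]).round())
t=grab('top','t1.png')"
```

```text
512,14,31,-0.079 -> [-0.    0.03 10.63] az 0.003
cmd [ 5.12068e+02  1.43110e+01  1.37300e+02 -7.60000e-02] meas [513.   16.3 138. ] [-3.14e+00 -1.00e-03 -7.40e-02] F [-0.2  1.5  0.8] w 85.4 0.0 t 7.7
[[288. 240.]
 [287. 195.]
 [434. 233.]
 [473. 231.]
 [394. 236.]]
```

View pics/w5.png

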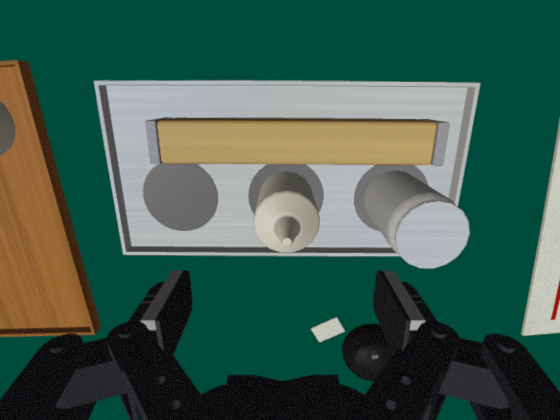

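The nozzle tip is at (287,241), predicted (288,240). The can's top centre is at about (429,234), which puts it near y −79. Descend on the bottle.

>>> {"api": "send_rows", "payload": {
  "series": [
    {"ax": 0,"ay": 0,"az": 0,"dx": 0,"dy": -0.05,"dz": 4,"hand": 0},
    {"ax": 0,"ay": 0,"az": 0,"dx": 0,"dy": -0.05,"dz": 8,"hand": 0},
    {"ax": 0,"ay": 0,"az": 0,"dx": 0,"dy": -0.05,"dz": 10.6,"hand": 0},
    {"ax": 0,"ay": 0,"az": 0,"dx": 0,"dy": -0.05,"dz": 10.6,"hand": 0},
    {"ax": 0,"ay": 0,"az": 0,"dx": 0,"dy": -0.05,"dz": 10.6,"hand": 0},
    {"ax": 0,"ay": 0,"az": 0,"dx": 0,"dy": -0.05,"dz": 10.6,"hand": 1},
    {"ax": 0,"ay": 0,"az": 0,"dx": 0,"dy": -0.05,"dz": 10.6,"hand": 1},
    {"ax": 0,"ay": 0,"az": 0,"dx": 0,"dy": -0.05,"dz": 10.6,"hand": 1},
    {"ax": 0,"ay": 0,"az": 0,"dx": 0,"dy": -0.05,"dz": 10.6,"hand": 1},
    {"ax": 0,"ay": 0,"az": 0,"dx": 0,"dy": -0.05,"dz": 10.6,"hand": 1}
  ]
}}

```text
clock: 8.8
eef_pos: [513.0, 14.8, 33.3]
tool_rot: [-3.141, -0.002, -0.077]
force: [-0.4, 0.2, 9.4]
width: 46.5
gripper_force: 60.6
```

```bash
python3 c.py u:0,-0.05,10.6,0 600,358,130,-0.076 600,358,35,-0.076
```

```text
600,358,130,-0.076 -> [  6.16 -34.89  -9.87] az 0.0
600,358,35,-0.076 -> [  6.16 -34.89  -0.37] az 0.0
cmd [ 5.12106e+02  1.48090e+01  3.13000e+01 -7.60000e-02] meas [513.   14.8  33.3] [-3.141e+00 -2.000e-03 -7.700e-02] F [-0.4  0.2  9.4] w 46.5 60.6 t 8.8
```

>>> {"api": "send_rows", "payload": {
  "series": [
    {"ax": 0,"ay": 0,"az": 0,"dx": 0,"dy": 0,"dz": -3,"hand": 1},
    {"ax": 0,"ay": 0,"az": 0,"dx": 0,"dy": 0,"dz": -7,"hand": 1},
    {"ax": 0,"ay": 0,"az": 0,"dx": 0,"dy": 0,"dz": -10,"hand": 1},
    {"ax": 0,"ay": 0,"az": 0,"dx": 0.7,"dy": -4,"dz": -10.5,"hand": 1},
    {"ax": 0,"ay": 0,"az": 0,"dx": 1.6,"dy": -9,"dz": -10.5,"hand": 1},
    {"ax": 0,"ay": 0,"az": 0,"dx": 2.5,"dy": -14,"dz": -10.5,"hand": 1},
    {"ax": 0,"ay": 0,"az": 0,"dx": 3.4,"dy": -19,"dz": -10.5,"hand": 1},
    {"ax": 0,"ay": 0,"az": 0,"dx": 4.3,"dy": -24,"dz": -10.5,"hand": 1},
    {"ax": 0,"ay": 0,"az": 0,"dx": 5.2,"dy": -29,"dz": -10.5,"hand": 1},
    {"ax": 0,"ay": 0,"az": 0,"dx": 5.8,"dy": -33,"dz": -10.5,"hand": 1}
  ]
}}

```text
clock: 9.8
eef_pos: [595.1, 342.2, 137.3]
tool_rot: [-3.141, -0.001, -0.075]
force: [-0.1, 0.8, -1.4]
width: 46.3
gripper_force: 62.2
```

```bash
python3 c.py u:5.8,-33,-10.5,0 600,358,33,-0.076
```

```text
600,358,33,-0.076 -> [ 0.36 -1.89 10.33] az 0.0
cmd [ 5.94994e+02  3.39453e+02  1.36300e+02 -7.60000e-02] meas [595.1 342.2 137.3] [-3.141e+00 -1.000e-03 -7.500e-02] F [-0.1  0.8 -1.4] w 46.3 62.2 t 9.8
```

>>> {"api": "send_rows", "payload": {
  "series": [
    {"ax": 0,"ay": 0,"az": 0,"dx": 0.4,"dy": -1.9,"dz": 3,"hand": 1},
    {"ax": 0,"ay": 0,"az": 0,"dx": 0.4,"dy": -1.9,"dz": 6,"hand": 1},
    {"ax": 0,"ay": 0,"az": 0,"dx": 0.4,"dy": -1.9,"dz": 9,"hand": 1},
    {"ax": 0,"ay": 0,"az": 0,"dx": 0.4,"dy": -1.9,"dz": 10.3,"hand": 1},
    {"ax": 0,"ay": 0,"az": 0,"dx": 0.4,"dy": -1.9,"dz": 10.3,"hand": 1},
    {"ax": 0,"ay": 0,"az": 0,"dx": 0.4,"dy": -1.9,"dz": 10.3,"hand": 1},
    {"ax": 0,"ay": 0,"az": 0,"dx": 0.4,"dy": -1.9,"dz": 10.3,"hand": 0},
    {"ax": 0,"ay": 0,"az": 0,"dx": 0.4,"dy": -1.9,"dz": 10.3,"hand": 0},
    {"ax": 0,"ay": 0,"az": 0,"dx": 0.4,"dy": -1.9,"dz": 10.3,"hand": 0},
    {"ax": 0,"ay": 0,"az": 0,"dx": 0.4,"dy": -1.9,"dz": 10.3,"hand": 0}
  ]
}}

```text
clock: 10.8
eef_pos: [600.6, 358.2, 33.9]
tool_rot: [-3.141, -0.0, -0.076]
force: [0.0, 0.1, -0.0]
width: 85.7
gripper_force: 0.0
```

```bash
python3 c.py u:0.4,-1.9,10.3,0 504.5,-79.5,140,-0.076
```

```text
504.5,-79.5,140,-0.076 -> [ -6.24  44.36 -10.67] az 0.0
cmd [ 6.00425e+02  3.58094e+02  3.33000e+01 -7.60000e-02] meas [600.6 358.2  33.9] [-3.141 -0.    -0.076] F [ 0.   0.1 -0. ] w 85.7 0.0 t 10.8
```

Straight up first (nozzle between the fingers), then over to the can.

>>> {"api": "send_rows", "payload": {
  "series": [
    {"ax": 0,"ay": 0,"az": 0,"dx": 0,"dy": 0,"dz": -4,"hand": 0},
    {"ax": 0,"ay": 0,"az": 0,"dx": 0,"dy": 0,"dz": -8,"hand": 0},
    {"ax": 0,"ay": 0,"az": 0,"dx": 0,"dy": 0,"dz": -11,"hand": 0},
    {"ax": 0,"ay": 0,"az": 0,"dx": 0,"dy": 0,"dz": -11,"hand": 0},
    {"ax": 0,"ay": 0,"az": 0,"dx": -0.7,"dy": 5,"dz": -11,"hand": 0},
    {"ax": 0,"ay": 0,"az": 0,"dx": -1.4,"dy": 10,"dz": -11,"hand": 0},
    {"ax": 0,"ay": 0,"az": 0,"dx": -2.1,"dy": 15,"dz": -11,"hand": 0},
    {"ax": 0,"ay": 0,"az": 0,"dx": -2.8,"dy": 20,"dz": -11,"hand": 0},
    {"ax": 0,"ay": 0,"az": 0,"dx": -3.5,"dy": 25,"dz": -11,"hand": 0},
    {"ax": 0,"ay": 0,"az": 0,"dx": -4.2,"dy": 30,"dz": -11,"hand": 0}
  ]
}}

```text
clock: 11.8
eef_pos: [535.4, 63.2, 143.3]
tool_rot: [3.141, 0.0, -0.076]
force: [1.2, -0.6, 0.4]
width: 85.6
gripper_force: 0.0
```

>>> {"api": "send_rows", "payload": {
  "series": [
    {"ax": 0,"ay": 0,"az": 0,"dx": -1,"dy": 5,"dz": 0,"hand": 0},
    {"ax": 0,"ay": 0,"az": 0,"dx": -1.7,"dy": 10,"dz": 0,"hand": 0},
    {"ax": 0,"ay": 0,"az": 0,"dx": -2,"dy": 14.4,"dz": 0,"hand": 0},
    {"ax": 0,"ay": 0,"az": 0,"dx": -2,"dy": 14.4,"dz": 0,"hand": 0},
    {"ax": 0,"ay": 0,"az": 0,"dx": -2,"dy": 14.4,"dz": 0,"hand": 0},
    {"ax": 0,"ay": 0,"az": 0,"dx": -2,"dy": 14.4,"dz": 0,"hand": 0}
  ]
}}

```text
clock: 12.4
eef_pos: [505.7, -75.6, 143.5]
tool_rot: [-3.141, 0.0, -0.075]
force: [-0.1, 0.2, 0.2]
width: 85.5
gripper_force: 0.0
```

```bash
python3 c.py u:-4.2,30,-11,0 u:-2,14.4,0,0 504.5,-79.5,26,-0.076; python3 -c "
from h import *
d=grab('wrist','w6.png'); print(proj(d,[[504.5,-79.5,89]]).round())
im=np.asarray(d['pixels'],np.uint8);cv2.imwrite('pics/w6c.png',cv2.resize(im[60:300,100:500,::-1],None,fx=1.5,fy=1.5))"
```

```text
504.5,-79.5,26,-0.076 -> [-0.04 -0.04 11.73] az 0.0
cmd [ 5.04893e+02 -7.99170e+01  1.43300e+02 -7.60000e-02] meas [505.7 -75.6 143.5] [-3.141  0.    -0.075] F [-0.1  0.2  0.2] w 85.5 0.0 t 12.4
[[290. 230.]]
```

View pics/w6c.png

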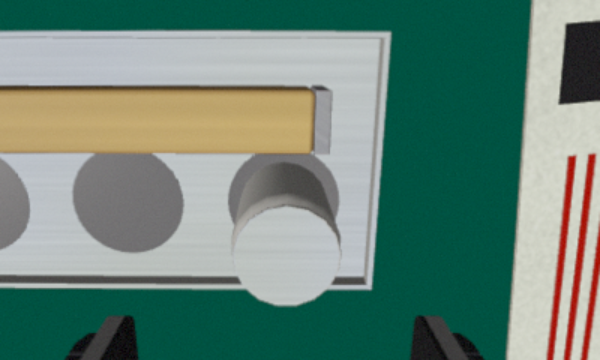

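Can top is at (291,230) full-frame and I predicted (290,230). Descend and grip.

>>> {"api": "send_rows", "payload": {
  "series": [
    {"ax": 0,"ay": 0,"az": 0,"dx": 0,"dy": 0,"dz": 4,"hand": 0},
    {"ax": 0,"ay": 0,"az": 0,"dx": 0,"dy": 0,"dz": 8,"hand": 0},
    {"ax": 0,"ay": 0,"az": 0,"dx": 0,"dy": 0,"dz": 11.6,"hand": 0},
    {"ax": 0,"ay": 0,"az": 0,"dx": 0,"dy": 0,"dz": 11.6,"hand": 0},
    {"ax": 0,"ay": 0,"az": 0,"dx": 0,"dy": 0,"dz": 11.6,"hand": 0},
    {"ax": 0,"ay": 0,"az": 0,"dx": 0,"dy": 0,"dz": 11.6,"hand": 1},
    {"ax": 0,"ay": 0,"az": 0,"dx": 0,"dy": 0,"dz": 11.6,"hand": 1},
    {"ax": 0,"ay": 0,"az": 0,"dx": 0,"dy": 0,"dz": 11.6,"hand": 1},
    {"ax": 0,"ay": 0,"az": 0,"dx": 0,"dy": 0,"dz": 11.6,"hand": 1},
    {"ax": 0,"ay": 0,"az": 0,"dx": 0,"dy": 0,"dz": 11.6,"hand": 1}
  ]
}}

```text
clock: 13.45
eef_pos: [506.7, -77.7, 29.9]
tool_rot: [3.141, -0.004, -0.077]
force: [-2.0, -0.8, 9.1]
width: 51.0
gripper_force: 58.6
```

```bash
python3 c.py u:0,0,11.6,0 428,300,130,-0.076
```

```text
428,300,130,-0.076 -> [-10.55 -37.3  -10.27] az 0.0
cmd [ 5.04893e+02 -7.99170e+01  2.73000e+01 -7.60000e-02] meas [506.7 -77.7  29.9] [ 3.141 -0.004 -0.077] F [-2.  -0.8  9.1] w 51.0 58.6 t 13.4
```

>>> {"api": "send_rows", "payload": {
  "series": [
    {"ax": 0,"ay": 0,"az": 0,"dx": 0,"dy": 0,"dz": -3,"hand": 1},
    {"ax": 0,"ay": 0,"az": 0,"dx": 0,"dy": 0,"dz": -7,"hand": 1},
    {"ax": 0,"ay": 0,"az": 0,"dx": 0,"dy": 0,"dz": -9,"hand": 1},
    {"ax": 0,"ay": 0,"az": 0,"dx": -1.2,"dy": -4,"dz": -9.5,"hand": 1},
    {"ax": 0,"ay": 0,"az": 0,"dx": -2.5,"dy": -8.8,"dz": -9.5,"hand": 1},
    {"ax": 0,"ay": 0,"az": 0,"dx": -3.9,"dy": -13.6,"dz": -9.5,"hand": 1},
    {"ax": 0,"ay": 0,"az": 0,"dx": -5.3,"dy": -18.4,"dz": -9.5,"hand": 1},
    {"ax": 0,"ay": 0,"az": 0,"dx": -6.7,"dy": -23.2,"dz": -9.5,"hand": 1},
    {"ax": 0,"ay": 0,"az": 0,"dx": -8,"dy": -28,"dz": -9.5,"hand": 1},
    {"ax": 0,"ay": 0,"az": 0,"dx": -9.3,"dy": -32.6,"dz": -9.5,"hand": 1}
  ]
}}

```text
clock: 14.45
eef_pos: [436.9, 257.4, 123.7]
tool_rot: [-3.14, -0.001, -0.076]
force: [0.8, 0.3, -2.8]
width: 50.7
gripper_force: 60.9
```

```bash
python3 c.py u:-9.3,-32.6,-9.5,0 428,300,30,-0.076
```

```text
428,300,30,-0.076 -> [-1.25 -4.7   9.23] az 0.0
cmd [ 4.36913e+02  2.52204e+02  1.22300e+02 -7.60000e-02] meas [436.9 257.4 123.7] [-3.14e+00 -1.00e-03 -7.60e-02] F [ 0.8  0.3 -2.8] w 50.7 60.9 t 14.4
```

>>> {"api": "send_rows", "payload": {
  "series": [
    {"ax": 0,"ay": 0,"az": 0,"dx": -1.2,"dy": -4.7,"dz": 0,"hand": 1},
    {"ax": 0,"ay": 0,"az": 0,"dx": -1.2,"dy": -4.7,"dz": 3,"hand": 1},
    {"ax": 0,"ay": 0,"az": 0,"dx": -1.2,"dy": -4.7,"dz": 6,"hand": 1},
    {"ax": 0,"ay": 0,"az": 0,"dx": -1.2,"dy": -4.7,"dz": 8.5,"hand": 1},
    {"ax": 0,"ay": 0,"az": 0,"dx": -1.2,"dy": -4.7,"dz": 9.2,"hand": 1},
    {"ax": 0,"ay": 0,"az": 0,"dx": -1.2,"dy": -4.7,"dz": 9.2,"hand": 1},
    {"ax": 0,"ay": 0,"az": 0,"dx": -1.2,"dy": -4.7,"dz": 9.2,"hand": 1},
    {"ax": 0,"ay": 0,"az": 0,"dx": -1.2,"dy": -4.7,"dz": 9.2,"hand": 0},
    {"ax": 0,"ay": 0,"az": 0,"dx": -1.2,"dy": -4.7,"dz": 9.2,"hand": 0},
    {"ax": 0,"ay": 0,"az": 0,"dx": -1.2,"dy": -4.7,"dz": 9.2,"hand": 0}
  ]
}}

```text
clock: 15.45
eef_pos: [429.6, 303.2, 31.3]
tool_rot: [-3.141, -0.001, -0.076]
force: [0.5, -0.2, -0.5]
width: 85.0
gripper_force: 0.0
```

>>> {"api": "send_rows", "payload": {
  "series": [
    {"ax": 0,"ay": 0,"az": 0,"dx": 0,"dy": 0,"dz": 0,"hand": 0},
    {"ax": 0,"ay": 0,"az": 0,"dx": 0,"dy": 0,"dz": -3,"hand": 0},
    {"ax": 0,"ay": 0,"az": 0,"dx": 0,"dy": 0,"dz": -7,"hand": 0},
    {"ax": 0,"ay": 0,"az": 0,"dx": 0,"dy": 0,"dz": -12,"hand": 0},
    {"ax": 0,"ay": 0,"az": 0,"dx": 0,"dy": 0,"dz": -16,"hand": 0},
    {"ax": 0,"ay": 0,"az": 0,"dx": 0,"dy": 0,"dz": -18,"hand": 0},
    {"ax": 0,"ay": 0,"az": 0,"dx": 0,"dy": 0,"dz": -18,"hand": 0}
  ]
}}

```text
clock: 16.15
eef_pos: [430.8, 304.2, 214.0]
tool_rot: [-3.137, -0.005, -0.076]
force: [-0.1, 0.4, 0.4]
width: 85.8
gripper_force: 0.0
```

```bash
python3 c.py u:-1.2,-4.7,9.2,0 u:0,0,-18,0 480,0,210,1.49 480,0,210,-1.65; python3 - <<'E'
from h import *
print(read_state()["qpos"].round(2))
d=grab("top","t2.png"); im=np.asarray(d["pixels"],np.uint8)
cv2.imwrite("pics/t2c.png",cv2.resize(im[150:290,85:340,::-1],None,fx=3,fy=3))
# bar from clean wrist picture w2 and now-top
for n in ("w2.npy","top0.npy"):
    e=np.load(n,allow_pickle=True).item(); a=np.asarray(e["pixels"],np.uint8); h=cv2.cvtColor(a,cv2.COLOR_RGB2HSV).astype(int)
    m=((h[...,0]>10)&(h[...,0]<28)&(h[...,1]>80)&(h[...,2]>130)).astype(np.uint8)*255
    roi=np.zeros_like(m); 
    if n=="w2.npy": roi[30:85,180:380]=m[30:85,180:380]
    else: roi[175:212,210:320]=m[175:212,210:320]
    c=max(cv2.findContours(roi,cv2.RETR_EXTERNAL,cv2.CHAIN_APPROX_NONE)[0],key=cv2.contourArea)
    print(n,cv2.minAreaRect(onz(e,c[:,0].astype(float),43)[:,:2].astype(np.float32)))
E
```

```text
480,0,210,1.49 -> [ 7.41 29.52  0.03] az -1.566
480,0,210,-1.65 -> [ 7.41 29.52  0.03] az 1.574
cmd [ 4.28517e+02  2.99979e+02  2.10300e+02 -7.60000e-02] meas [430.8 304.2 214. ] [-3.137 -0.005 -0.076] F [-0.1  0.4  0.4] w 85.8 0.0 t 16.1
[-0.62  0.47 -0.06  1.88  0.04  0.78 -2.36]
w2.npy ((563.1062622070312, 3.641876220703125), (202.9999237060547, 30.846881866455078), 85.51323699951172)
top0.npy ((563.3097534179688, 0.6981658935546875), (201.4429931640625, 32.47753143310547), 85.47135925292969)
```

View pics/t2c.png

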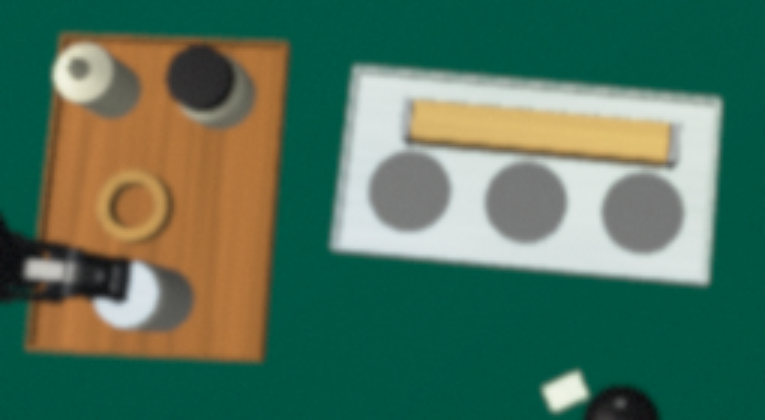

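All three containers stand upright in the tray, bar in place, roll untouched at (133,206) in this crop. Next I hover over the bar with the gripper turned 90°.

>>> {"api": "send_rows", "payload": {
  "series": [
    {"ax": 0,"ay": 0,"az": -0.14,"dx": 1.5,"dy": 2.7,"dz": 0,"hand": 0},
    {"ax": 0,"ay": 0,"az": -0.28,"dx": 3,"dy": 5.4,"dz": 0,"hand": 0},
    {"ax": 0,"ay": 0,"az": -0.42,"dx": 4.5,"dy": 8.1,"dz": 0,"hand": 0},
    {"ax": 0,"ay": 0,"az": -0.56,"dx": 6,"dy": 10.8,"dz": 0,"hand": 0},
    {"ax": 0,"ay": 0,"az": -0.7,"dx": 7.5,"dy": 13.5,"dz": 0.5,"hand": 0},
    {"ax": 0,"ay": 0,"az": -0.84,"dx": 9,"dy": 16.2,"dz": 1,"hand": 0},
    {"ax": 0,"ay": 0,"az": -0.98,"dx": 10.5,"dy": 18.9,"dz": 1.5,"hand": 0},
    {"ax": 0,"ay": 0,"az": -1.12,"dx": 12,"dy": 21.6,"dz": 2,"hand": 0},
    {"ax": 0,"ay": 0,"az": -1.26,"dx": 13.5,"dy": 24.3,"dz": 3,"hand": 0},
    {"ax": 0,"ay": 0,"az": -1.4,"dx": 15,"dy": 27,"dz": 4,"hand": 0}
  ]
}}

```text
clock: 17.2
eef_pos: [557.4, 21.1, 168.6]
tool_rot: [-3.139, 0.0, 1.33]
force: [0.6, 0.3, 0.2]
width: 85.3
gripper_force: 0.0
```

```bash
python3 c.py u:15,27,4,-1.4 563.1,3.2,140,1.492
```

```text
563.1,3.2,140,1.492 -> [-1.43  0.93  3.03] az -0.168
cmd [557.583  19.369 170.3     1.324] meas [557.4  21.1 168.6] [-3.139  0.     1.33 ] F [0.6 0.3 0.2] w 85.3 0.0 t 17.2
```

>>> {"api": "send_rows", "payload": {
  "series": [
    {"ax": 0,"ay": 0,"az": -0.1,"dx": -0.8,"dy": 0.5,"dz": 1.5,"hand": 0.4},
    {"ax": 0,"ay": 0,"az": -0.168,"dx": -1.4,"dy": 0.9,"dz": 3,"hand": 0.4},
    {"ax": 0,"ay": 0,"az": -0.168,"dx": -1.4,"dy": 0.9,"dz": 3,"hand": 0.4},
    {"ax": 0,"ay": 0,"az": -0.168,"dx": -1.4,"dy": 0.9,"dz": 3,"hand": 0.4},
    {"ax": 0,"ay": 0,"az": -0.168,"dx": -1.4,"dy": 0.9,"dz": 3,"hand": 0.4},
    {"ax": 0,"ay": 0,"az": -0.168,"dx": -1.4,"dy": 0.9,"dz": 3,"hand": 0.4}
  ]
}}

```text
clock: 17.8
eef_pos: [563.7, 7.5, 141.3]
tool_rot: [3.141, -0.0, 1.492]
force: [-0.5, 0.2, 0.7]
width: 51.1
gripper_force: 0.0
```

```bash
python3 c.py u:-1.4,0.9,3,-0.168 563.1,3.2,9,1.492; python3 -c "
from h import *
d=grab('wrist','w7.png'); b=np.array([563.1,3.2,43]); u=np.array([.0787,.9969,0]);v=np.array([.9969,-.0787,0])
print(proj(d,[b+110*u+16*v,b+110*u-16*v,b]).round())"
```

```text
563.1,3.2,9,1.492 -> [-0.04  0.02 13.13] az -0.0
cmd [562.89    3.595 140.3     1.492] meas [563.7   7.5 141.3] [ 3.141 -0.     1.492] F [-0.5  0.2  0.7] w 51.1 0.0 t 17.8
[[305.  65.]
 [259.  65.]
 [282. 214.]]
```

View pics/w7.png

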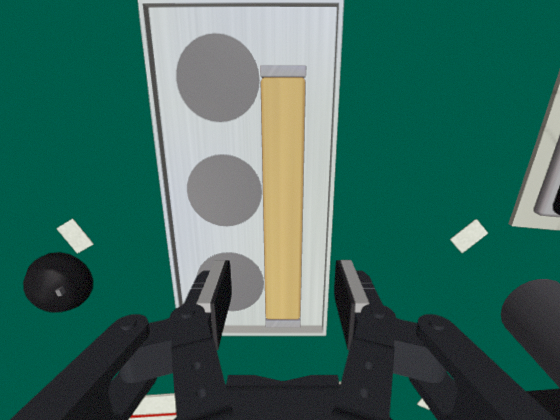

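The bar's end cap is at (261–306,65), predicted (259–305,65), so it's aligned. Opening is 51 mm at hand 0.4; I'll go a little narrower and descend.

>>> {"api": "send_rows", "payload": {
  "series": [
    {"ax": 0,"ay": 0,"az": 0,"dx": 0,"dy": 0,"dz": 3,"hand": 0.46},
    {"ax": 0,"ay": 0,"az": 0,"dx": 0,"dy": 0,"dz": 6,"hand": 0.46},
    {"ax": 0,"ay": 0,"az": 0,"dx": 0,"dy": 0,"dz": 8.5,"hand": 0.46},
    {"ax": 0,"ay": 0,"az": 0,"dx": 0,"dy": 0,"dz": 8.5,"hand": 0.46},
    {"ax": 0,"ay": 0,"az": 0,"dx": 0,"dy": 0,"dz": 10,"hand": 0.46},
    {"ax": 0,"ay": 0,"az": 0,"dx": 0,"dy": 0,"dz": 11.5,"hand": 0.46},
    {"ax": 0,"ay": 0,"az": 0,"dx": 0,"dy": 0,"dz": 12.8,"hand": 0.46},
    {"ax": 0,"ay": 0,"az": 0,"dx": 0,"dy": 0,"dz": 12.8,"hand": 0.46},
    {"ax": 0,"ay": 0,"az": 0,"dx": 0,"dy": 0,"dz": 12.8,"hand": 0.46}
  ]
}}

```text
clock: 18.75
eef_pos: [563.4, 6.6, 12.5]
tool_rot: [-3.141, 0.0, 1.492]
force: [0.2, -0.4, 0.1]
width: 46.6
gripper_force: 0.0
```

>>> {"api": "send_rows", "payload": {
  "series": [
    {"ax": 0,"ay": 0,"az": 0,"dx": 0,"dy": 0,"dz": 0,"hand": 1},
    {"ax": 0,"ay": 0,"az": 0,"dx": 0,"dy": 0,"dz": 0,"hand": 1},
    {"ax": 0,"ay": 0,"az": 0,"dx": 0,"dy": 0,"dz": 0,"hand": 1},
    {"ax": 0,"ay": 0,"az": 0,"dx": 0,"dy": 0,"dz": 0,"hand": 1},
    {"ax": 0,"ay": 0,"az": 0,"dx": 0,"dy": 0,"dz": 0,"hand": 1}
  ]
}}

```text
clock: 19.25
eef_pos: [564.1, 6.6, 13.3]
tool_rot: [3.14, -0.0, 1.492]
force: [0.4, 0.0, 6.2]
width: 31.3
gripper_force: 62.3
```

```bash
python3 c.py u:0,0,12.8,0 480,-320,110,0.018
```

```text
480,-320,110,0.018 -> [-32.91  -5.72  -9.77] az 1.474
cmd [562.89    3.595  12.3     1.492] meas [564.1   6.6  13.3] [ 3.14  -0.     1.492] F [0.4 0.  6.2] w 31.3 62.3 t 19.2
```

>>> {"api": "send_rows", "payload": {
  "series": [
    {"ax": 0,"ay": 0,"az": 0,"dx": 0,"dy": 0,"dz": -2,"hand": 1},
    {"ax": 0,"ay": 0,"az": 0,"dx": 0,"dy": 0,"dz": -5,"hand": 1},
    {"ax": 0,"ay": 0,"az": 0,"dx": 0,"dy": 0,"dz": -8,"hand": 1},
    {"ax": 0,"ay": 0,"az": 0,"dx": -2,"dy": -0.5,"dz": -10,"hand": 1},
    {"ax": 0,"ay": 0,"az": 0.1,"dx": -5,"dy": -1,"dz": -10,"hand": 1},
    {"ax": 0,"ay": 0,"az": 0.2,"dx": -8,"dy": -1.5,"dz": -10,"hand": 1},
    {"ax": 0,"ay": 0,"az": 0.3,"dx": -11,"dy": -2,"dz": -10,"hand": 1},
    {"ax": 0,"ay": 0,"az": 0.4,"dx": -14,"dy": -2.5,"dz": -10,"hand": 1},
    {"ax": 0,"ay": 0,"az": 0.5,"dx": -17,"dy": -3,"dz": -10,"hand": 1},
    {"ax": 0,"ay": 0,"az": 0.6,"dx": -20,"dy": -3.5,"dz": -10,"hand": 1}
  ]
}}

```text
clock: 20.25
eef_pos: [511.1, -191.1, 111.6]
tool_rot: [-3.139, 0.001, 0.888]
force: [0.7, -0.0, -5.0]
width: 31.2
gripper_force: 61.1
```

>>> {"api": "send_rows", "payload": {
  "series": [
    {"ax": 0,"ay": 0,"az": 0,"dx": 0,"dy": 0,"dz": 0,"hand": 1},
    {"ax": 0,"ay": 0,"az": 0,"dx": 0,"dy": 0,"dz": 0,"hand": 1},
    {"ax": 0,"ay": 0,"az": 0,"dx": 0,"dy": 0,"dz": 0,"hand": 1}
  ]
}}

```text
clock: 20.55
eef_pos: [512.5, -188.8, 112.1]
tool_rot: [-3.14, -0.001, 0.893]
force: [0.6, 0.5, -7.2]
width: 31.1
gripper_force: 61.1
```

```bash
sed -i 's/^for a in sys/s0=read_state()\nif sys.argv[1:2]==["m"]: c[:3]=s0["eef_pos"]; c[3]=s0["tool_rot"][2]; sys.argv.pop(1)\nfor a in sys/' c.py; python3 c.py m 482.8,-320.6,110,0.018
```

```text
482.8,-320.6,110,0.018 -> [-12.13   5.94   0.21] az 0.875
cmd [ 512.507 -188.806  112.094    0.893] meas [ 512.5 -188.8  112.1] [-3.14e+00 -1.00e-03  8.93e-01] F [ 0.6  0.5 -7.2] w 31.1 61.1 t 20.6
```

>>> {"api": "send_rows", "payload": {
  "series": [
    {"ax": 0,"ay": 0,"az": 0.12,"dx": -2,"dy": 1,"dz": 0,"hand": 1},
    {"ax": 0,"ay": 0,"az": 0.24,"dx": -4,"dy": 2,"dz": 0,"hand": 1},
    {"ax": 0,"ay": 0,"az": 0.36,"dx": -6,"dy": 3,"dz": 0,"hand": 1},
    {"ax": 0,"ay": 0,"az": 0.48,"dx": -8,"dy": 4,"dz": 0,"hand": 1},
    {"ax": 0,"ay": 0,"az": 0.6,"dx": -10,"dy": 5,"dz": 0,"hand": 1},
    {"ax": 0,"ay": 0,"az": 0.72,"dx": -12.1,"dy": 5.9,"dz": 0,"hand": 1},
    {"ax": 0,"ay": 0,"az": 0.84,"dx": -12.1,"dy": 5.9,"dz": 0,"hand": 1},
    {"ax": 0,"ay": 0,"az": 0.875,"dx": -12.1,"dy": 5.9,"dz": 0,"hand": 1},
    {"ax": 0,"ay": 0,"az": 0.875,"dx": -12.1,"dy": 5.9,"dz": 0,"hand": 1},
    {"ax": 0,"ay": 0,"az": 0.875,"dx": -12.1,"dy": 5.9,"dz": 0,"hand": 1}
  ]
}}

```text
clock: 21.55
eef_pos: [483.4, -319.6, 112.5]
tool_rot: [-3.14, -0.0, 0.021]
force: [1.0, 0.1, -5.5]
width: 31.1
gripper_force: 61.1
```

>>> {"api": "send_rows", "payload": {
  "series": [
    {"ax": 0,"ay": 0,"az": 0,"dx": 0,"dy": 0,"dz": 4,"hand": 1},
    {"ax": 0,"ay": 0,"az": 0,"dx": 0,"dy": 0,"dz": 6,"hand": 1},
    {"ax": 0,"ay": 0,"az": 0,"dx": 0,"dy": 0,"dz": 6,"hand": 1},
    {"ax": 0,"ay": 0,"az": 0,"dx": 0,"dy": 0,"dz": 6,"hand": 1},
    {"ax": 0,"ay": 0,"az": 0,"dx": 0,"dy": 0,"dz": 6,"hand": 1}
  ]
}}

```text
clock: 22.05
eef_pos: [484.0, -321.8, 54.0]
tool_rot: [3.14, -0.003, 0.018]
force: [-0.5, -0.6, -4.5]
width: 31.2
gripper_force: 60.9
```

```bash
python3 c.py m 482.8,-320.6,16,0.018; python3 - <<'E'
from h import *
d=grab("wrist","w8.png"); s=read_state(); p=s["eef_pos"]; y=s["tool_rot"][2]
u=np.array([np.cos(y),np.sin(y),0]);v=np.array([-np.sin(y),np.cos(y),0]); b=p-3.4*u; b[2]=p[2]+30
print("bar top end pred",proj(d,[b+110*u+16*v,b+110*u-16*v]).round(), "outline far end",proj(d,[[599,-293.6+0,3],[599.5,-342,3]]).round())
E
```

```text
482.8,-320.6,16,0.018 -> [-0.12 -0.12  3.8 ] az -0.0
cmd [ 4.83981e+02 -3.21754e+02  5.39980e+01  1.80000e-02] meas [ 484.  -321.8   54. ] [ 3.14e+00 -3.00e-03  1.80e-02] F [-0.5 -0.6 -4.5] w 31.2 60.9 t 22.1
bar top end pred [[236.  21.]
 [338.  21.]] outline far end [[236.  36.]
 [326.  36.]]
```

View pics/w8.png

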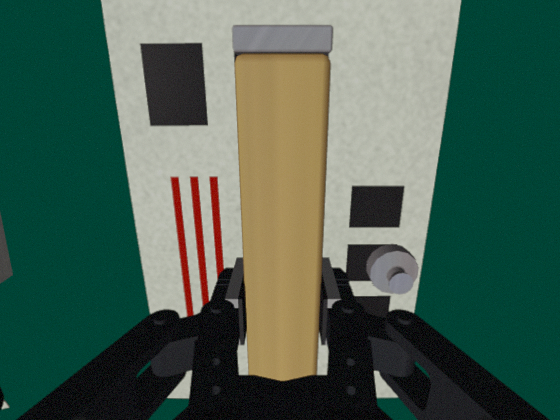

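The bar hangs over the outline: its end cap is at (233–332,27), about 2 mm from my prediction, and relative to the outline it's within 2 mm. I'll lower it, open part-way because of the weight at (395,265), and rise.

>>> {"api": "send_rows", "payload": {
  "series": [
    {"ax": 0,"ay": 0,"az": 0,"dx": 0,"dy": 0,"dz": 1.5,"hand": 1},
    {"ax": 0,"ay": 0,"az": 0,"dx": 0,"dy": 0,"dz": 3,"hand": 1},
    {"ax": 0,"ay": 0,"az": 0,"dx": 0,"dy": 0,"dz": 4,"hand": 1},
    {"ax": 0,"ay": 0,"az": 0,"dx": 0,"dy": 0,"dz": 4,"hand": 1},
    {"ax": 0,"ay": 0,"az": 0,"dx": 0,"dy": 0,"dz": 4,"hand": 1},
    {"ax": 0,"ay": 0,"az": 0,"dx": 0,"dy": 0,"dz": 4,"hand": 1},
    {"ax": 0,"ay": 0,"az": 0,"dx": 0,"dy": 0,"dz": 4,"hand": 0.46},
    {"ax": 0,"ay": 0,"az": 0,"dx": 0,"dy": 0,"dz": 4,"hand": 0.46},
    {"ax": 0,"ay": 0,"az": 0,"dx": 0,"dy": 0,"dz": 4,"hand": 0.46},
    {"ax": 0,"ay": 0,"az": 0,"dx": 0,"dy": 0,"dz": 4,"hand": 0.46}
  ]
}}

```text
clock: 23.1
eef_pos: [482.9, -321.5, 12.7]
tool_rot: [3.141, -0.0, 0.017]
force: [-0.2, -0.7, 0.1]
width: 46.1
gripper_force: 0.0
```

>>> {"api": "send_rows", "payload": {
  "series": [
    {"ax": 0,"ay": 0,"az": 0,"dx": 0,"dy": 0,"dz": 0,"hand": 0.46},
    {"ax": 0,"ay": 0,"az": 0,"dx": 0,"dy": 0,"dz": 0,"hand": 0.46},
    {"ax": 0,"ay": 0,"az": 0,"dx": 0,"dy": 0,"dz": -3,"hand": 0.46},
    {"ax": 0,"ay": 0,"az": 0,"dx": 0,"dy": 0,"dz": -7,"hand": 0.46},
    {"ax": 0,"ay": 0,"az": 0,"dx": 0,"dy": 0,"dz": -11,"hand": 0.46},
    {"ax": 0,"ay": 0,"az": 0,"dx": 0,"dy": 0,"dz": -16,"hand": 0},
    {"ax": 0,"ay": 0,"az": 0,"dx": -2,"dy": 0,"dz": -20,"hand": 0},
    {"ax": 0,"ay": 0,"az": 0,"dx": -5,"dy": 0,"dz": -25,"hand": 0},
    {"ax": 0,"ay": 0,"az": 0,"dx": -8,"dy": 0,"dz": -29,"hand": 0},
    {"ax": 0,"ay": 0,"az": 0,"dx": -8,"dy": 0,"dz": -29,"hand": 0}
  ]
}}

```text
clock: 24.1
eef_pos: [401.2, -324.8, 307.5]
tool_rot: [3.136, -0.005, 0.013]
force: [0.7, -0.0, -0.7]
width: 85.6
gripper_force: 0.0
```

```bash
python3 c.py m 428.5,301,215,-0.076; python3 - <<'E'
from h import *
for n in("wrist","top"):
    d=grab(n,n+"_b.png"); a=np.asarray(d["pixels"],np.uint8); h=cv2.cvtColor(a,cv2.COLOR_RGB2HSV).astype(int)
    m=((h[...,0]>10)&(h[...,0]<28)&(h[...,1]>80)&(h[...,2]>130)).astype(np.uint8)*255
    u=proj(d,[[480,-320,43]])[0].round().astype(int); x,y=u; m[:, :max(0,x-40)]=0; m[:,x+40:]=0
    cs=cv2.findContours(m,cv2.RETR_EXTERNAL,cv2.CHAIN_APPROX_NONE)[0]
    c=max(cs,key=cv2.contourArea); print(n,u,cv2.minAreaRect(onz(d,c[:,0].astype(float),43)[:,:2].astype(np.float32)))
E
```

```text
428.5,301,215,-0.076 -> [  3.56 -62.54   9.25] az 0.089
cmd [ 4.01167e+02 -3.24848e+02  3.07500e+02  1.30000e-02] meas [ 401.2 -324.8  307.5] [ 3.136 -0.005  0.013] F [ 0.7 -0.  -0.7] w 85.6 0.0 t 24.1
wrist [279 101] ((477.741943359375, -319.35247802734375), (201.7020263671875, 30.37008285522461), 1.2137500047683716)
top [401 231] ((479.5376892089844, -316.99261474609375), (200.4153289794922, 39.55025100708008), 0.7238885164260864)
```

View pics/wrist_b.png

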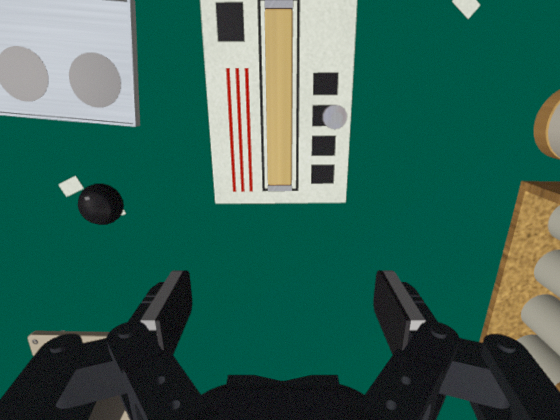

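The bar lies inside the outline (side lines at x≈262 and 297, bar 265–293) and measures within 2 mm of its centre; the weight is unmoved at (334,117). I have used up the pictures, so the rest is checked by numbers. Back to the can.

>>> {"api": "send_rows", "payload": {
  "series": [
    {"ax": 0,"ay": 0,"az": 0.01,"dx": 2,"dy": -5,"dz": 1,"hand": 0},
    {"ax": 0,"ay": 0,"az": 0.02,"dx": 4,"dy": -10,"dz": 2,"hand": 0},
    {"ax": 0,"ay": 0,"az": 0.03,"dx": 6,"dy": -15,"dz": 3,"hand": 0},
    {"ax": 0,"ay": 0,"az": 0.04,"dx": 7,"dy": -20,"dz": 4,"hand": 0},
    {"ax": 0,"ay": 0,"az": 0.05,"dx": 7,"dy": -25,"dz": 5,"hand": 0},
    {"ax": 0,"ay": 0,"az": 0.06,"dx": 7,"dy": -30,"dz": 6,"hand": 0},
    {"ax": 0,"ay": 0,"az": 0.07,"dx": 7,"dy": -35,"dz": 7,"hand": 0},
    {"ax": 0,"ay": 0,"az": 0.08,"dx": 7,"dy": -40,"dz": 8,"hand": 0},
    {"ax": 0,"ay": 0,"az": 0.089,"dx": 7,"dy": -45,"dz": 9,"hand": 0},
    {"ax": 0,"ay": 0,"az": 0.089,"dx": 7,"dy": -45,"dz": 9,"hand": 0}
  ]
}}

```text
clock: 25.2
eef_pos: [463.3, 134.8, 210.1]
tool_rot: [-3.139, 0.004, -0.064]
force: [0.6, -0.4, -0.4]
width: 85.3
gripper_force: 0.0
```

>>> {"api": "send_rows", "payload": {
  "series": [
    {"ax": 0,"ay": 0,"az": 0,"dx": -1,"dy": -4.5,"dz": 1,"hand": 0},
    {"ax": 0,"ay": 0,"az": 0,"dx": -2,"dy": -9,"dz": 2,"hand": 0},
    {"ax": 0,"ay": 0,"az": 0,"dx": -3.5,"dy": -13.5,"dz": 3.5,"hand": 0},
    {"ax": 0,"ay": 0,"az": 0,"dx": -5,"dy": -17.5,"dz": 5,"hand": 0},
    {"ax": 0,"ay": 0,"az": 0,"dx": -5,"dy": -17.5,"dz": 6.5,"hand": 0},
    {"ax": 0,"ay": 0,"az": 0,"dx": -5,"dy": -17.5,"dz": 6.5,"hand": 0},
    {"ax": 0,"ay": 0,"az": 0,"dx": -5,"dy": -17.5,"dz": 6.5,"hand": 0},
    {"ax": 0,"ay": 0,"az": 0,"dx": -5,"dy": -17.5,"dz": 6.5,"hand": 0},
    {"ax": 0,"ay": 0,"az": 0,"dx": -5,"dy": -17.5,"dz": 6.5,"hand": 0}
  ]
}}

```text
clock: 26.1
eef_pos: [428.8, 305.8, 148.2]
tool_rot: [-3.141, -0.001, -0.074]
force: [-0.5, -0.7, 0.0]
width: 85.4
gripper_force: 0.0
```

```bash
python3 c.py m 429.6,303.2,31,-0.076; python3 - <<'E'
from h import *
d=grab("wrist"); a=np.asarray(d["pixels"],np.uint8); h=cv2.cvtColor(a,cv2.COLOR_RGB2HSV).astype(int)
m=((h[...,1]<60)&(h[...,2]>120)).astype(np.uint8)*255; m[290:]=0
u=proj(d,[[429.6,303.2,89],[429.6,303.2,3]]); print("pred top,base",u.round())
for c in cv2.findContours(m,cv2.RETR_EXTERNAL,cv2.CHAIN_APPROX_NONE)[0]:
    if cv2.contourArea(c)>500: print(cv2.boundingRect(c))
E
```

```text
429.6,303.2,31,-0.076 -> [ 0.1   0.26 11.72] az 0.002
cmd [ 4.28788e+02  3.05821e+02  1.48176e+02 -7.40000e-02] meas [428.8 305.8 148.2] [-3.141e+00 -1.000e-03 -7.400e-02] F [-0.5 -0.7  0. ] w 85.4 0.0 t 26.1
pred top,base [[288. 225.]
 [287. 190.]]
(0, 189, 149, 101)
(251, 170, 71, 91)
(435, 0, 125, 139)
```

The can is where I left it (contour centre column 286, predicted 288). Grip it.

>>> {"api": "send_rows", "payload": {
  "series": [
    {"ax": 0,"ay": 0,"az": 0,"dx": 0.1,"dy": 0.2,"dz": 4,"hand": 0},
    {"ax": 0,"ay": 0,"az": 0,"dx": 0.1,"dy": 0.2,"dz": 8,"hand": 0},
    {"ax": 0,"ay": 0,"az": 0,"dx": 0.1,"dy": 0.2,"dz": 11.7,"hand": 0},
    {"ax": 0,"ay": 0,"az": 0,"dx": 0.1,"dy": 0.2,"dz": 11.7,"hand": 0},
    {"ax": 0,"ay": 0,"az": 0,"dx": 0.1,"dy": 0.2,"dz": 11.7,"hand": 0},
    {"ax": 0,"ay": 0,"az": 0,"dx": 0.1,"dy": 0.2,"dz": 11.7,"hand": 1},
    {"ax": 0,"ay": 0,"az": 0,"dx": 0.1,"dy": 0.2,"dz": 11.7,"hand": 1},
    {"ax": 0,"ay": 0,"az": 0,"dx": 0.1,"dy": 0.2,"dz": 11.7,"hand": 1},
    {"ax": 0,"ay": 0,"az": 0,"dx": 0.1,"dy": 0.2,"dz": 11.7,"hand": 1},
    {"ax": 0,"ay": 0,"az": 0,"dx": 0.1,"dy": 0.2,"dz": 11.7,"hand": 1}
  ]
}}

```text
clock: 27.15
eef_pos: [429.8, 304.8, 32.9]
tool_rot: [-3.14, -0.003, -0.073]
force: [-1.1, -1.3, 9.4]
width: 51.1
gripper_force: 61.0
```

>>> {"api": "send_rows", "payload": {
  "series": [
    {"ax": 0,"ay": 0,"az": 0,"dx": 0,"dy": 0,"dz": -3,"hand": 1},
    {"ax": 0,"ay": 0,"az": 0,"dx": 0,"dy": 0,"dz": -7,"hand": 1},
    {"ax": 0,"ay": 0,"az": 0,"dx": 0,"dy": 0,"dz": -9,"hand": 1},
    {"ax": 0,"ay": 0,"az": 0,"dx": 1.3,"dy": 4.5,"dz": -9.5,"hand": 1},
    {"ax": 0,"ay": 0,"az": 0,"dx": 2.6,"dy": 9,"dz": -9.5,"hand": 1},
    {"ax": 0,"ay": 0,"az": 0,"dx": 3.9,"dy": 13.5,"dz": -9.5,"hand": 1},
    {"ax": 0,"ay": 0,"az": 0,"dx": 5.2,"dy": 18,"dz": -9.5,"hand": 1},
    {"ax": 0,"ay": 0,"az": 0,"dx": 6.5,"dy": 22.5,"dz": -9.5,"hand": 1},
    {"ax": 0,"ay": 0,"az": 0,"dx": 7.8,"dy": 27,"dz": -9.5,"hand": 1},
    {"ax": 0,"ay": 0,"az": 0,"dx": 9,"dy": 31,"dz": -9.5,"hand": 1}
  ]
}}

```text
clock: 28.15
eef_pos: [496.4, -13.9, 126.6]
tool_rot: [3.141, -0.001, -0.073]
force: [0.5, -0.4, -2.9]
width: 50.9
gripper_force: 63.7
```

>>> {"api": "send_rows", "payload": {
  "series": [
    {"ax": 0,"ay": 0,"az": 0,"dx": 1,"dy": 4,"dz": 0,"hand": 1},
    {"ax": 0,"ay": 0,"az": 0,"dx": 1.5,"dy": 6,"dz": 0,"hand": 1},
    {"ax": 0,"ay": 0,"az": 0,"dx": 1.5,"dy": 6,"dz": 0,"hand": 1},
    {"ax": 0,"ay": 0,"az": 0,"dx": 1.5,"dy": 6,"dz": 0,"hand": 1},
    {"ax": 0,"ay": 0,"az": 0,"dx": 1.5,"dy": 6,"dz": 0,"hand": 1},
    {"ax": 0,"ay": 0,"az": 0,"dx": 1.5,"dy": 6,"dz": 0,"hand": 1}
  ]
}}

```text
clock: 28.75
eef_pos: [506.7, -70.5, 125.9]
tool_rot: [-3.141, -0.0, -0.07]
force: [0.0, 1.1, -2.3]
width: 50.7
gripper_force: 63.8
```

```bash
python3 c.py m 506.2,-78.7,30.5,-0.076
```

```text
506.2,-78.7,30.5,-0.076 -> [0.01 0.82 9.54] az 0.006
cmd [ 5.06718e+02 -7.04760e+01  1.25926e+02 -7.00000e-02] meas [506.7 -70.5 125.9] [-3.141 -0.    -0.07 ] F [ 0.   1.1 -2.3] w 50.7 63.8 t 28.8
```

>>> {"api": "send_rows", "payload": {
  "series": [
    {"ax": 0,"ay": 0,"az": 0.006,"dx": 0,"dy": 0.8,"dz": 0,"hand": 1},
    {"ax": 0,"ay": 0,"az": 0.006,"dx": 0,"dy": 0.8,"dz": 4,"hand": 1},
    {"ax": 0,"ay": 0,"az": 0.006,"dx": 0,"dy": 0.8,"dz": 7,"hand": 1},
    {"ax": 0,"ay": 0,"az": 0.006,"dx": 0,"dy": 0.8,"dz": 8.5,"hand": 1},
    {"ax": 0,"ay": 0,"az": 0.006,"dx": 0,"dy": 0.8,"dz": 8.5,"hand": 1},
    {"ax": 0,"ay": 0,"az": 0.006,"dx": 0,"dy": 0.8,"dz": 8.5,"hand": 1},
    {"ax": 0,"ay": 0,"az": 0.006,"dx": 0,"dy": 0.8,"dz": 8.5,"hand": 1}
  ]
}}

```text
clock: 29.45
eef_pos: [507.1, -80.1, 41.7]
tool_rot: [3.142, -0.002, -0.078]
force: [-0.4, -0.2, -2.5]
width: 50.9
gripper_force: 63.7
```

```bash
python3 c.py m 506.2,-78.7,33,-0.076
```

```text
506.2,-78.7,33,-0.076 -> [-0.1  -0.14  0.87] az -0.002
cmd [ 5.07132e+02 -8.01410e+01  4.16840e+01 -7.80000e-02] meas [507.1 -80.1  41.7] [ 3.142e+00 -2.000e-03 -7.800e-02] F [-0.4 -0.2 -2.5] w 50.9 63.7 t 29.4
```

Fine within 1.5 mm; lower, release, rise.

>>> {"api": "send_rows", "payload": {
  "series": [
    {"ax": 0,"ay": 0,"az": 0,"dx": 0,"dy": -0.1,"dz": 0.6,"hand": 1},
    {"ax": 0,"ay": 0,"az": 0,"dx": 0,"dy": -0.1,"dz": 0.9,"hand": 1},
    {"ax": 0,"ay": 0,"az": 0,"dx": 0,"dy": -0.1,"dz": 0.9,"hand": 1},
    {"ax": 0,"ay": 0,"az": 0,"dx": 0,"dy": -0.1,"dz": 0.9,"hand": 1},
    {"ax": 0,"ay": 0,"az": 0,"dx": 0,"dy": -0.1,"dz": 0.9,"hand": 0},
    {"ax": 0,"ay": 0,"az": 0,"dx": 0,"dy": -0.1,"dz": 0.9,"hand": 0},
    {"ax": 0,"ay": 0,"az": 0,"dx": 0,"dy": -0.1,"dz": 0.9,"hand": 0},
    {"ax": 0,"ay": 0,"az": 0,"dx": 0,"dy": -0.1,"dz": 0.9,"hand": 0},
    {"ax": 0,"ay": 0,"az": 0,"dx": 0,"dy": -0.1,"dz": 0.9,"hand": 0}
  ]
}}

```text
clock: 30.35
eef_pos: [506.3, -79.1, 31.5]
tool_rot: [-3.142, 0.0, -0.078]
force: [-0.1, 0.3, 0.1]
width: 85.5
gripper_force: 0.0
```

>>> {"api": "send_rows", "payload": {
  "series": [
    {"ax": 0,"ay": 0,"az": 0,"dx": 0,"dy": 0,"dz": -3,"hand": 0},
    {"ax": 0,"ay": 0,"az": 0,"dx": 0,"dy": 0,"dz": -7,"hand": 0},
    {"ax": 0,"ay": 0,"az": 0,"dx": 0,"dy": 0,"dz": -11,"hand": 0},
    {"ax": 0,"ay": 0,"az": 0,"dx": 0,"dy": 0,"dz": -13,"hand": 0},
    {"ax": 0,"ay": 0,"az": 0,"dx": 1,"dy": -5,"dz": -13,"hand": 0},
    {"ax": 0,"ay": 0,"az": 0,"dx": 2,"dy": -10,"dz": -13,"hand": 0},
    {"ax": 0,"ay": 0,"az": 0,"dx": 3,"dy": -15,"dz": -13,"hand": 0},
    {"ax": 0,"ay": 0,"az": 0,"dx": 4,"dy": -20,"dz": -13,"hand": 0},
    {"ax": 0,"ay": 0,"az": 0,"dx": 5,"dy": -25,"dz": -13,"hand": 0},
    {"ax": 0,"ay": 0,"az": 0,"dx": 5.7,"dy": -30,"dz": -13,"hand": 0}
  ]
}}

```text
clock: 31.35
eef_pos: [585.8, 211.9, 161.5]
tool_rot: [3.141, -0.0, -0.079]
force: [1.4, -1.0, 0.5]
width: 85.4
gripper_force: 0.0
```

```bash
python3 c.py m 600.6,358.2,150,-0.076
```

```text
600.6,358.2,150,-0.076 -> [  0.33 -14.7    1.15] az -0.003
cmd [ 5.85768e+02  2.11934e+02  1.61526e+02 -7.90000e-02] meas [585.8 211.9 161.5] [ 3.141 -0.    -0.079] F [ 1.4 -1.   0.5] w 85.4 0.0 t 31.4
```

>>> {"api": "send_rows", "payload": {
  "series": [
    {"ax": 0,"ay": 0,"az": 0,"dx": 0.1,"dy": -5,"dz": 0,"hand": 0},
    {"ax": 0,"ay": 0,"az": 0,"dx": 0.2,"dy": -10,"dz": 0,"hand": 0},
    {"ax": 0,"ay": 0,"az": 0,"dx": 0.3,"dy": -14,"dz": 0,"hand": 0},
    {"ax": 0,"ay": 0,"az": 0,"dx": 0.3,"dy": -14,"dz": 0,"hand": 0},
    {"ax": 0,"ay": 0,"az": 0,"dx": 0.3,"dy": -14,"dz": 0,"hand": 0},
    {"ax": 0,"ay": 0,"az": 0,"dx": 0.3,"dy": -14,"dz": 0,"hand": 0},
    {"ax": 0,"ay": 0,"az": 0,"dx": 0.3,"dy": -14,"dz": 0,"hand": 0}
  ]
}}

```text
clock: 32.05
eef_pos: [599.9, 347.3, 161.6]
tool_rot: [3.14, -0.0, -0.081]
force: [-0.2, -0.3, 0.0]
width: 85.3
gripper_force: 0.0
```

```bash
python3 c.py m 600.6,358.2,150,-0.076  600.6,358.2,33.5,-0.076
```

```text
600.6,358.2,150,-0.076 -> [-0.02 -1.09  1.16] az -0.005
600.6,358.2,33.5,-0.076 -> [-0.02 -1.09 12.81] az -0.005
cmd [ 5.99916e+02  3.47277e+02  1.61624e+02 -8.10000e-02] meas [599.9 347.3 161.6] [ 3.14  -0.    -0.081] F [-0.2 -0.3  0. ] w 85.3 0.0 t 32.0
```

>>> {"api": "send_rows", "payload": {
  "series": [
    {"ax": 0,"ay": 0,"az": 0,"dx": 0,"dy": -1.1,"dz": 0,"hand": 0},
    {"ax": 0,"ay": 0,"az": 0,"dx": 0,"dy": -1.1,"dz": 3,"hand": 0},
    {"ax": 0,"ay": 0,"az": 0,"dx": 0,"dy": -1.1,"dz": 7,"hand": 0},
    {"ax": 0,"ay": 0,"az": 0,"dx": 0,"dy": -1.1,"dz": 11,"hand": 0},
    {"ax": 0,"ay": 0,"az": 0,"dx": 0,"dy": -1.1,"dz": 12.8,"hand": 0},
    {"ax": 0,"ay": 0,"az": 0,"dx": 0,"dy": -1.1,"dz": 12.8,"hand": 0},
    {"ax": 0,"ay": 0,"az": 0,"dx": 0,"dy": -1.1,"dz": 12.8,"hand": 0},
    {"ax": 0,"ay": 0,"az": 0,"dx": 0,"dy": -1.1,"dz": 12.8,"hand": 0}
  ]
}}

```text
clock: 32.85
eef_pos: [601.8, 361.7, 36.2]
tool_rot: [-3.139, -0.003, -0.079]
force: [-0.2, 0.5, 0.2]
width: 85.6
gripper_force: 0.0
```

```bash
python3 c.py m 600.6,358.2,33.5,-0.076
```

```text
600.6,358.2,33.5,-0.076 -> [-0.09  0.36  0.27] az -0.003
cmd [ 6.01825e+02  3.61711e+02  3.61650e+01 -7.90000e-02] meas [601.8 361.7  36.2] [-3.139e+00 -3.000e-03 -7.900e-02] F [-0.2  0.5  0.2] w 85.6 0.0 t 32.9
```

>>> {"api": "send_rows", "payload": {
  "series": [
    {"ax": 0,"ay": 0,"az": 0,"dx": -0.1,"dy": 0.3,"dz": 0.2,"hand": 0},
    {"ax": 0,"ay": 0,"az": 0,"dx": -0.1,"dy": 0.3,"dz": 0.2,"hand": 0},
    {"ax": 0,"ay": 0,"az": 0,"dx": -0.1,"dy": 0.3,"dz": 0.2,"hand": 0},
    {"ax": 0,"ay": 0,"az": 0,"dx": -0.1,"dy": 0.3,"dz": 0.2,"hand": 0},
    {"ax": 0,"ay": 0,"az": 0,"dx": -0.1,"dy": 0.3,"dz": 0.2,"hand": 1},
    {"ax": 0,"ay": 0,"az": 0,"dx": -0.1,"dy": 0.3,"dz": 0.2,"hand": 1},
    {"ax": 0,"ay": 0,"az": 0,"dx": -0.1,"dy": 0.3,"dz": 0.2,"hand": 1},
    {"ax": 0,"ay": 0,"az": 0,"dx": -0.1,"dy": 0.3,"dz": 0.2,"hand": 1},
    {"ax": 0,"ay": 0,"az": 0,"dx": -0.1,"dy": 0.3,"dz": 0.2,"hand": 1}
  ]
}}

```text
clock: 33.75
eef_pos: [599.2, 357.9, 32.0]
tool_rot: [-3.141, -0.001, -0.078]
force: [0.3, 0.2, 2.8]
width: 46.6
gripper_force: 61.9
```

>>> {"api": "send_rows", "payload": {
  "series": [
    {"ax": 0,"ay": 0,"az": 0,"dx": 0,"dy": 0,"dz": -3,"hand": 1},
    {"ax": 0,"ay": 0,"az": 0,"dx": 0,"dy": 0,"dz": -7,"hand": 1},
    {"ax": 0,"ay": 0,"az": 0,"dx": 0,"dy": 0,"dz": -10,"hand": 1},
    {"ax": 0,"ay": 0,"az": 0,"dx": 0,"dy": 0,"dz": -10.5,"hand": 1},
    {"ax": 0,"ay": 0,"az": 0,"dx": -0.9,"dy": 5,"dz": -10.5,"hand": 1},
    {"ax": 0,"ay": 0,"az": 0,"dx": -1.8,"dy": 10,"dz": -10.5,"hand": 1},
    {"ax": 0,"ay": 0,"az": 0,"dx": -2.7,"dy": 15,"dz": -10.5,"hand": 1},
    {"ax": 0,"ay": 0,"az": 0,"dx": -3.6,"dy": 20,"dz": -10.5,"hand": 1},
    {"ax": 0,"ay": 0,"az": 0,"dx": -4.5,"dy": 25,"dz": -10.5,"hand": 1},
    {"ax": 0,"ay": 0,"az": 0,"dx": -5.4,"dy": 30,"dz": -10.5,"hand": 1}
  ]
}}

```text
clock: 34.75
eef_pos: [521.1, 65.4, 135.5]
tool_rot: [3.141, 0.002, -0.078]
force: [1.9, -1.1, -0.5]
width: 46.6
gripper_force: 62.2
```

>>> {"api": "send_rows", "payload": {
  "series": [
    {"ax": 0,"ay": 0,"az": 0,"dx": -0.5,"dy": 3,"dz": 0,"hand": 1},
    {"ax": 0,"ay": 0,"az": 0,"dx": -0.5,"dy": 4,"dz": 0,"hand": 1},
    {"ax": 0,"ay": 0,"az": 0,"dx": -0.5,"dy": 4,"dz": 0,"hand": 1},
    {"ax": 0,"ay": 0,"az": 0,"dx": -0.5,"dy": 4,"dz": 0,"hand": 1},
    {"ax": 0,"ay": 0,"az": 0,"dx": -0.5,"dy": 4,"dz": 0,"hand": 1},
    {"ax": 0,"ay": 0,"az": 0,"dx": -0.5,"dy": 4,"dz": 0,"hand": 1}
  ]
}}

```text
clock: 35.35
eef_pos: [515.0, 29.8, 136.5]
tool_rot: [-3.141, -0.0, -0.075]
force: [-0.6, -0.3, -1.6]
width: 46.6
gripper_force: 62.2
```

```bash
python3 c.py m 512.8,14.8,45,-0.076
```

```text
512.8,14.8,45,-0.076 -> [-0.1   1.51  9.15] az 0.001
cmd [ 5.14959e+02  2.98100e+01  1.36512e+02 -7.50000e-02] meas [515.   29.8 136.5] [-3.141 -0.    -0.075] F [-0.6 -0.3 -1.6] w 46.6 62.2 t 35.4
```

>>> {"api": "send_rows", "payload": {
  "series": [
    {"ax": 0,"ay": 0,"az": 0,"dx": -0.2,"dy": 1.5,"dz": 0,"hand": 1},
    {"ax": 0,"ay": 0,"az": 0,"dx": -0.2,"dy": 1.5,"dz": 3,"hand": 1},
    {"ax": 0,"ay": 0,"az": 0,"dx": -0.2,"dy": 1.5,"dz": 6,"hand": 1},
    {"ax": 0,"ay": 0,"az": 0,"dx": -0.2,"dy": 1.5,"dz": 9.2,"hand": 1},
    {"ax": 0,"ay": 0,"az": 0,"dx": -0.2,"dy": 1.5,"dz": 9.2,"hand": 1},
    {"ax": 0,"ay": 0,"az": 0,"dx": -0.2,"dy": 1.5,"dz": 9.2,"hand": 1},
    {"ax": 0,"ay": 0,"az": 0,"dx": -0.2,"dy": 1.5,"dz": 9.2,"hand": 1},
    {"ax": 0,"ay": 0,"az": 0,"dx": -0.2,"dy": 1.5,"dz": 9.2,"hand": 1}
  ]
}}

```text
clock: 36.15
eef_pos: [512.8, 13.4, 46.2]
tool_rot: [-3.141, -0.003, -0.078]
force: [-0.1, -0.2, -0.6]
width: 46.8
gripper_force: 62.3
```

```bash
python3 c.py m 511.5,14.8,32.5,-0.076
```

```text
511.5,14.8,32.5,-0.076 -> [-0.14 -0.13  1.37] az -0.002
cmd [ 5.12836e+02  1.34290e+01  4.62170e+01 -7.80000e-02] meas [512.8  13.4  46.2] [-3.141e+00 -3.000e-03 -7.800e-02] F [-0.1 -0.2 -0.6] w 46.8 62.3 t 36.1
```

>>> {"api": "send_rows", "payload": {
  "series": [
    {"ax": 0,"ay": 0,"az": 0,"dx": -0.1,"dy": -0.1,"dz": 0.7,"hand": 1},
    {"ax": 0,"ay": 0,"az": 0,"dx": -0.1,"dy": -0.1,"dz": 1.4,"hand": 1},
    {"ax": 0,"ay": 0,"az": 0,"dx": -0.1,"dy": -0.1,"dz": 1.4,"hand": 1},
    {"ax": 0,"ay": 0,"az": 0,"dx": -0.1,"dy": -0.1,"dz": 1.4,"hand": 1},
    {"ax": 0,"ay": 0,"az": 0,"dx": -0.1,"dy": -0.1,"dz": 1.4,"hand": 1},
    {"ax": 0,"ay": 0,"az": 0,"dx": -0.1,"dy": -0.1,"dz": 1.4,"hand": 0},
    {"ax": 0,"ay": 0,"az": 0,"dx": -0.1,"dy": -0.1,"dz": 1.4,"hand": 0},
    {"ax": 0,"ay": 0,"az": 0,"dx": -0.1,"dy": -0.1,"dz": 1.4,"hand": 0},
    {"ax": 0,"ay": 0,"az": 0,"dx": -0.1,"dy": -0.1,"dz": 1.4,"hand": 0},
    {"ax": 0,"ay": 0,"az": 0,"dx": -0.1,"dy": -0.1,"dz": 1.4,"hand": 0}
  ]
}}

```text
clock: 37.15
eef_pos: [510.6, 14.3, 30.5]
tool_rot: [-3.141, 0.0, -0.078]
force: [0.4, -0.1, -0.4]
width: 85.6
gripper_force: 0.2
```

>>> {"api": "send_rows", "payload": {
  "series": [
    {"ax": 0,"ay": 0,"az": 0,"dx": 0,"dy": 0,"dz": -3,"hand": 0},
    {"ax": 0,"ay": 0,"az": 0,"dx": 0,"dy": 0,"dz": -7,"hand": 0},
    {"ax": 0,"ay": 0,"az": 0,"dx": 0,"dy": 0,"dz": -11,"hand": 0},
    {"ax": 0,"ay": 0,"az": 0,"dx": 0,"dy": 0,"dz": -12,"hand": 0},
    {"ax": 0,"ay": 0,"az": 0,"dx": 1.5,"dy": -5,"dz": -12,"hand": 0},
    {"ax": 0,"ay": 0,"az": 0,"dx": 3,"dy": -10,"dz": -12,"hand": 0},
    {"ax": 0,"ay": 0,"az": 0,"dx": 4.5,"dy": -15,"dz": -12,"hand": 0},
    {"ax": 0,"ay": 0,"az": 0,"dx": 6,"dy": -20,"dz": -12,"hand": 0},
    {"ax": 0,"ay": 0,"az": 0,"dx": 6.8,"dy": -25,"dz": -12,"hand": 0},
    {"ax": 0,"ay": 0,"az": 0,"dx": 6.8,"dy": -25.5,"dz": -12,"hand": 0}
  ]
}}

```text
clock: 38.15
eef_pos: [597.8, 271.0, 149.9]
tool_rot: [-3.136, 0.0, -0.072]
force: [0.3, 0.4, 0.7]
width: 85.4
gripper_force: 0.0
```

>>> {"api": "send_rows", "payload": {
  "series": [
    {"ax": 0,"ay": 0,"az": 0,"dx": 0,"dy": 0,"dz": 0,"hand": 0},
    {"ax": 0,"ay": 0,"az": 0,"dx": 0,"dy": 0,"dz": 0,"hand": 0},
    {"ax": 0,"ay": 0,"az": 0,"dx": 0,"dy": 0,"dz": 0,"hand": 0},
    {"ax": 0,"ay": 0,"az": 0,"dx": 0,"dy": 0,"dz": 0,"hand": 0}
  ]
}}

```text
clock: 38.55
eef_pos: [598.6, 260.7, 150.6]
tool_rot: [3.14, 0.0, -0.081]
force: [0.3, 0.5, 0.1]
width: 85.4
gripper_force: 0.0
```

```bash
python3 c.py m 600.5,265.4,27.5,-0.076
```

```text
600.5,265.4,27.5,-0.076 -> [ 0.15 -0.49 12.31] az -0.005
cmd [ 5.98629e+02  2.60667e+02  1.50637e+02 -8.10000e-02] meas [598.6 260.7 150.6] [ 3.14   0.    -0.081] F [0.3 0.5 0.1] w 85.4 0.0 t 38.5
```

>>> {"api": "send_rows", "payload": {
  "series": [
    {"ax": 0,"ay": 0,"az": 0,"dx": 0.1,"dy": -0.1,"dz": 3,"hand": 0},
    {"ax": 0,"ay": 0,"az": 0,"dx": 0.1,"dy": -0.1,"dz": 7,"hand": 0},
    {"ax": 0,"ay": 0,"az": 0,"dx": 0.1,"dy": -0.1,"dz": 11,"hand": 0},
    {"ax": 0,"ay": 0,"az": 0,"dx": 0.1,"dy": -0.1,"dz": 12.3,"hand": 0},
    {"ax": 0,"ay": 0,"az": 0,"dx": 0.1,"dy": -0.1,"dz": 12.3,"hand": 0},
    {"ax": 0,"ay": 0,"az": 0,"dx": 0.1,"dy": -0.1,"dz": 12.3,"hand": 0},
    {"ax": 0,"ay": 0,"az": 0,"dx": 0.1,"dy": -0.1,"dz": 12.3,"hand": 0},
    {"ax": 0,"ay": 0,"az": 0,"dx": 0.1,"dy": -0.1,"dz": 12.3,"hand": 0}
  ]
}}

```text
clock: 39.35
eef_pos: [600.7, 264.6, 29.7]
tool_rot: [-3.14, -0.003, -0.078]
force: [0.4, -0.4, -0.7]
width: 85.1
gripper_force: 0.0
```

```bash
python3 c.py m 600.5,265.4,27.5,-0.076
```

```text
600.5,265.4,27.5,-0.076 -> [-0.03 -0.07  0.22] az -0.002
cmd [ 6.00746e+02  2.64643e+02  2.97040e+01 -7.80000e-02] meas [600.7 264.6  29.7] [-3.14e+00 -3.00e-03 -7.80e-02] F [ 0.4 -0.4 -0.7] w 85.1 0.0 t 39.4
```

>>> {"api": "send_rows", "payload": {
  "series": [
    {"ax": 0,"ay": 0,"az": 0,"dx": 0,"dy": 0,"dz": 0.2,"hand": 0},
    {"ax": 0,"ay": 0,"az": 0,"dx": 0,"dy": 0,"dz": 0.2,"hand": 1},
    {"ax": 0,"ay": 0,"az": 0,"dx": 0,"dy": 0,"dz": 0.2,"hand": 1},
    {"ax": 0,"ay": 0,"az": 0,"dx": 0,"dy": 0,"dz": 0.2,"hand": 1},
    {"ax": 0,"ay": 0,"az": 0,"dx": 0,"dy": 0,"dz": 0.2,"hand": 1},
    {"ax": 0,"ay": 0,"az": 0,"dx": 0,"dy": 0,"dz": 0.2,"hand": 1}
  ]
}}

```text
clock: 39.95
eef_pos: [599.6, 264.5, 26.7]
tool_rot: [-3.141, -0.001, -0.078]
force: [-1.7, -0.2, 7.2]
width: 55.5
gripper_force: 62.7
```

>>> {"api": "send_rows", "payload": {
  "series": [
    {"ax": 0,"ay": 0,"az": 0,"dx": 0,"dy": 0,"dz": -3,"hand": 1},
    {"ax": 0,"ay": 0,"az": 0,"dx": 0,"dy": 0,"dz": -6,"hand": 1},
    {"ax": 0,"ay": 0,"az": 0,"dx": -1,"dy": 2,"dz": -8,"hand": 1},
    {"ax": 0,"ay": 0,"az": 0,"dx": -2,"dy": 5,"dz": -8,"hand": 1},
    {"ax": 0,"ay": 0,"az": 0,"dx": -3.3,"dy": 8,"dz": -8,"hand": 1},
    {"ax": 0,"ay": 0,"az": 0,"dx": -4.5,"dy": 11,"dz": -8,"hand": 1},
    {"ax": 0,"ay": 0,"az": 0,"dx": -5.5,"dy": 13.5,"dz": -8,"hand": 1},
    {"ax": 0,"ay": 0,"az": 0,"dx": -6.3,"dy": 15.3,"dz": -8,"hand": 1},
    {"ax": 0,"ay": 0,"az": 0,"dx": -6.6,"dy": 16,"dz": -8,"hand": 1},
    {"ax": 0,"ay": 0,"az": 0,"dx": -6.6,"dy": 16,"dz": -8,"hand": 1}
  ]
}}

```text
clock: 40.95
eef_pos: [520.9, 108.8, 105.6]
tool_rot: [3.141, 0.001, -0.08]
force: [1.0, 0.2, -2.1]
width: 55.1
gripper_force: 65.1
```

>>> {"api": "send_rows", "payload": {
  "series": [
    {"ax": 0,"ay": 0,"az": 0,"dx": 0,"dy": 0,"dz": 3,"hand": 1},
    {"ax": 0,"ay": 0,"az": 0,"dx": 0,"dy": 0,"dz": 6,"hand": 1},
    {"ax": 0,"ay": 0,"az": 0,"dx": 0,"dy": 0,"dz": 6,"hand": 1},
    {"ax": 0,"ay": 0,"az": 0,"dx": 0,"dy": 0,"dz": 6,"hand": 1},
    {"ax": 0,"ay": 0,"az": 0,"dx": 0,"dy": 0,"dz": 6,"hand": 1},
    {"ax": 0,"ay": 0,"az": 0,"dx": 0,"dy": 0,"dz": 6,"hand": 1}
  ]
}}

```text
clock: 41.55
eef_pos: [522.4, 110.4, 47.0]
tool_rot: [-3.14, -0.003, -0.078]
force: [0.5, -0.8, -0.9]
width: 55.7
gripper_force: 65.1
```

```bash
python3 c.py m 522.3,110.5,29,-0.076
```

```text
522.3,110.5,29,-0.076 -> [-0.01 -0.01  1.8 ] az -0.002
cmd [ 5.2238e+02  1.1036e+02  4.7007e+01 -7.8000e-02] meas [522.4 110.4  47. ] [-3.14e+00 -3.00e-03 -7.80e-02] F [ 0.5 -0.8 -0.9] w 55.7 65.1 t 41.5
```

>>> {"api": "send_rows", "payload": {
  "series": [
    {"ax": 0,"ay": 0,"az": 0,"dx": 0,"dy": 0,"dz": 1,"hand": 1},
    {"ax": 0,"ay": 0,"az": 0,"dx": 0,"dy": 0,"dz": 2,"hand": 1},
    {"ax": 0,"ay": 0,"az": 0,"dx": 0,"dy": 0,"dz": 2,"hand": 1},
    {"ax": 0,"ay": 0,"az": 0,"dx": 0,"dy": 0,"dz": 2,"hand": 1},
    {"ax": 0,"ay": 0,"az": 0,"dx": 0,"dy": 0,"dz": 2,"hand": 0},
    {"ax": 0,"ay": 0,"az": 0,"dx": 0,"dy": 0,"dz": 2,"hand": 0},
    {"ax": 0,"ay": 0,"az": 0,"dx": 0,"dy": 0,"dz": 2,"hand": 0},
    {"ax": 0,"ay": 0,"az": 0,"dx": 0,"dy": 0,"dz": 2,"hand": 0},
    {"ax": 0,"ay": 0,"az": 0,"dx": 0,"dy": 0,"dz": 2,"hand": 0}
  ]
}}

```text
clock: 42.45
eef_pos: [521.1, 109.7, 25.5]
tool_rot: [3.142, 0.0, -0.078]
force: [0.5, 0.1, -0.3]
width: 85.7
gripper_force: 0.0
```

>>> {"api": "send_rows", "payload": {
  "series": [
    {"ax": 0,"ay": 0,"az": 0,"dx": 0,"dy": 0,"dz": -3,"hand": 0},
    {"ax": 0,"ay": 0,"az": 0,"dx": 0,"dy": 0,"dz": -7,"hand": 0},
    {"ax": 0,"ay": 0,"az": 0,"dx": 0,"dy": 0,"dz": -11,"hand": 0},
    {"ax": 0,"ay": 0,"az": 0,"dx": 0,"dy": 0,"dz": -16,"hand": 0},
    {"ax": 0,"ay": 0,"az": 0,"dx": -2,"dy": 2,"dz": -20,"hand": 0},
    {"ax": 0,"ay": 0,"az": 0,"dx": -4,"dy": 5,"dz": -25,"hand": 0},
    {"ax": 0,"ay": 0,"az": 0,"dx": -6,"dy": 8,"dz": -29,"hand": 0},
    {"ax": 0,"ay": 0,"az": 0,"dx": -8,"dy": 10,"dz": -34,"hand": 0},
    {"ax": 0,"ay": 0,"az": 0,"dx": -8,"dy": 10,"dz": -34,"hand": 0}
  ]
}}

```text
clock: 43.35
eef_pos: [433.0, 14.6, 369.1]
tool_rot: [3.141, -0.005, -0.081]
force: [-0.3, -0.1, 0.8]
width: 85.5
gripper_force: 0.0
```

>>> {"api": "send_rows", "payload": {
  "series": [
    {"ax": 0,"ay": 0,"az": 0,"dx": 0,"dy": 0,"dz": 0,"hand": 0},
    {"ax": 0,"ay": 0,"az": 0,"dx": 0,"dy": 0,"dz": 0,"hand": 0},
    {"ax": 0,"ay": 0,"az": 0,"dx": 0,"dy": 0,"dz": 0,"hand": 0},
    {"ax": 0,"ay": 0,"az": 0,"dx": 0,"dy": 0,"dz": 0,"hand": 0},
    {"ax": 0,"ay": 0,"az": 0,"dx": 0,"dy": 0,"dz": 0,"hand": 0},
    {"ax": 0,"ay": 0,"az": 0,"dx": 0,"dy": 0,"dz": 0,"hand": 0}
  ]
}}

```text
clock: 43.95
eef_pos: [433.5, 16.5, 365.0]
tool_rot: [-3.142, 0.001, -0.078]
force: [-0.4, -0.8, 0.3]
width: 85.3
gripper_force: 0.0
```

```bash
python3 c.py m; python3 - <<'E'
from h import *
# compare scene camera (fixed): start vs now, around each thing, by phase-correlated patches
a=np.load("scene0.npy",allow_pickle=True).item(); b=grab("scene"); A=np.asarray(a["pixels"],np.uint8); B=np.asarray(b["pixels"],np.uint8)
ga=cv2.cvtColor(A,cv2.COLOR_RGB2GRAY); gb=cv2.cvtColor(B,cv2.COLOR_RGB2GRAY)
for n,X in(("jar",(520,109,40)),("bottle",(513,14,55)),("can",(505,-79.5,46)),("roll",(501,328,10)),("weight",(461,-389,15)),("empty ctl",(390,-150,0))):
    u,v=proj(a,X)[0].round().astype(int); T=ga[v-22:v+22,u-14:u+14]; r=cv2.matchTemplate(gb[v-37:v+37,u-29:u+29],T,cv2.TM_CCOEFF_NORMED)
    _,s,_,l=cv2.minMaxLoc(r); w=onz(a,[[u,v],[u+l[0]-15,v+l[1]-15]],X[2]); print(n,(u,v),"shift px",l[0]-15,l[1]-15,"score",round(s,2),"mm",(w[1]-w[0])[:2].round(1))
E
```

```text
cmd [ 4.33526e+02  1.65330e+01  3.64993e+02 -7.80000e-02] meas [433.5  16.5 365. ] [-3.142e+00  1.000e-03 -7.800e-02] F [-0.4 -0.8  0.3] w 85.3 0.0 t 44.0
jar (np.int64(306), np.int64(196)) shift px 0 0 score 0.74 mm [0. 0.]
bottle (np.int64(276), np.int64(206)) shift px 0 0 score 0.91 mm [0. 0.]
can (np.int64(242), np.int64(227)) shift px 1 0 score 0.9 mm [1.5 1.5]
roll (np.int64(354), np.int64(170)) shift px 0 0 score 1.0 mm [0. 0.]
weight (np.int64(100), np.int64(306)) shift px 0 0 score 1.0 mm [0. 0.]
empty ctl (np.int64(186), np.int64(235)) shift px 0 0 score 0.89 mm [0. 0.]
```

```bash
python3 -c "
from cell import finish_job
print(finish_job())"
```

```text
the job is handed in; nothing more can be done
None
```

I handed the job in at about 44 s, and the hand-in gave no verdict back: all three containers are back upright within about 2 mm of where they started, the bar lies in the outline within about 2 mm of its centre, and the tape roll and paperweight did not move.

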